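Swap the blank for the sample in the rail photometer and start its lamp

TASK

Lift the blank (white vial, blue cap) out of the photometer's guide rail and stand it upright on the blue mat. Then slide the amber sample with the red cap along the rail, without lifting it out, round the bend until it is fully home against the end stop between the two optical blocks, and let go of it. Last, pull the orange knob all the way out, keep it out for about half a second to start the lamp, then release it so that it springs home; leave the blue knob and everything else alone.

Things in the scene. Friction and masses are not known exactly. Their poses are not given: they have to be found in the camera images.
- rail: Photometer guide rail, fixed, sizes in mm: grey plate 8 thick over x -110..110, y -165..125 of its frame; origin at bench height. Walls 12 high, 5 thick form a channel 51 wide. Its centre line runs from (-75,-130) along +y to (-75,-20), round a quarter circle of radius 80 about (5,-20) to (5,60), then along +x to the reading place (75,60). Closed at the start; stop face at x 98.
- bend (a point): Centre of the bend's quarter circle on the plate's top, 8 mm above the bench: at (5,-20) mm of the rail. The channel's centre line passes 80 mm from it. Axes as the rail's.
- dock (a point): Reading place, in mm: centre of the green square on the channel floor, 8 above the bench: the sample's origin when fully home. Axes as the rail's. Either side of it (y) stands an optical block, white and black, 44 along x, 28 along y, top 58 above the bench, inner faces 32 from the centre line; there fingers fit before and behind a vial (along the rail's x) rather than beside it.
- sample: Sample carrier, loose, 110 to 200 g, sizes in mm: black puck 46 in diameter and 26 high with a vial fixed upright in it, amber body 25 in diameter from 26 to 59, red cap 26 in diameter from 59 to 76. Origin at the centre of its underside, z up. Starts in the rail's first straight (along the rail's y). Slides easily if pushed low on the puck; dragged by the vial it can tip and jam.
- blank: Sample carrier, loose, 110 to 200 g, sizes in mm: black puck 46 in diameter and 26 high with a vial fixed upright in it, white body 25 in diameter from 26 to 59, blue cap 26 in diameter from 59 to 76. Origin at the centre of its underside, z up. Starts in the rail's last straight, at or short of the reading place.
- mat: Blue parking mat, fixed, 90 x 90 x 3 mm, origin under its centre, top 3 mm above the bench.
- lamp_orange: White box, fixed, in mm: 120 deep (x), 85 wide (y), 92 high, origin under its centre. Its front looks along its own -x, roughly to the robot; from it stands a round orange spring pull knob, axis 60 above the bench (32 below the box top); an area of orange is on the top. The two boxes may stand in either order, each turned differently.
- lamp_blue: White box, fixed, in mm: 120 deep (x), 85 wide (y), 92 high, origin under its centre. Its front looks along its own -x, roughly to the robot; from it stands a round blue spring pull knob, axis 60 above the bench (32 below the box top); an area of blue is on the top. The two boxes may stand in either order, each turned differently.
- orange_grip (a point): Centre of the orange knob's head: a cylinder 32 mm in diameter and 18 long with its axis level along the box's x, on a stem 12 thick. At rest the head's centre is 23 in front of the box face (its back 14 in front of it). The point moves with the knob; its x axis is the box's x and points into the box. It can be pinched across its diameter from above.
- knob_orange (a joint): Pull of the orange knob in m along the box's -x: 0 home, 0.018 fully out at its stop. A spring pulls it home (3.6 N at home, 9 N fully out); it does not latch and returns by itself when let go.
- blue_grip (a point): Centre of the blue knob's head: a cylinder 32 mm in diameter and 18 long with its axis level along the box's x, on a stem 12 thick. At rest the head's centre is 23 in front of the box face (its back 14 in front of it). The point moves with the knob; its x axis is the box's x and points into the box. It can be pinched across its diameter from above.
- knob_blue (a joint): Pull of the blue knob in m along the box's -x: 0 home, 0.018 fully out at its stop. A spring pulls it home (3.6 N at home, 9 N fully out); it does not latch and returns by itself when let go.
- dropper: Bystander: small amber dropper bottle with red nozzle, 28 in diameter, 75 mm high, origin under its centre.
- elbow: Bystander: small amber dropper bottle with blue nozzle, 28 in diameter, 75 mm high, standing on the rail's plate inside the bend, origin under its centre.
- cap: Bystander: white bottle cap, 22 in diameter, 14 mm high, origin under its centre.
- beaker: Bystander: open glass beaker, 60 in diameter, 75 mm high, origin under its centre.
- brown1: Bystander: brown reagent bottle with orange cap, 70 in diameter, 160 mm high, origin under its centre.
- brown2: Bystander: another brown reagent bottle with orange cap, 70 in diameter, 160 mm high, origin under its centre.
- rack: Bystander: wire rack of capped tubes, 150 (x) x 60 (y), 92 mm high, origin under its centre.
Things that resemble listed ones, but are neither listed nor needed, are in the scene too. Leave any green or purple look-alike of the sample alone.

How it is judged (in metres and radians):
On the way, in this order (a step that is already met when the one before it is completed fails the run):
1. the blank stands upright on the blue mat, released (x of blank in the frame of mat between -0.027 and 0.027 m and y of blank in the frame of mat between -0.027 and 0.027 m and z of blank in the frame of mat below 0.006 m and angle between blank's own z axis and vertical below 0.1 rad and linear speed of blank below 0.02 m/s and contact force between the fingers and blank below 0.3 N), for 0.2 s.
2. the sample is home at the reading place, released (horizontal distance between sample and dock below 0.006 m and z of sample in the frame of rail below 0.012 m and linear speed of sample below 0.02 m/s and contact force between the fingers and sample below 0.3 N), for 0.2 s.
3. the orange knob is held out, with sample and blank in place (value of joint knob_orange above 0.014 m and horizontal distance between sample and dock below 0.006 m and z of sample in the frame of rail below 0.012 m and linear speed of each of sample, blank below 0.02 m/s and x of blank in the frame of mat between -0.027 and 0.027 m and y of blank in the frame of mat between -0.027 and 0.027 m and z of blank in the frame of mat below 0.006 m and angle between blank's own z axis and vertical below 0.1 rad), for 0.3 s.
At the end, for the whole second after the job is handed in: The blank stands upright on the blue mat (centre within 27 mm of the mat's centre along each mat axis, tilt under 0.1 rad), the sample rests in the rail within 6 mm of the reading place, both at rest; both knobs are home (under 2 mm) (horizontal distance between sample and dock below 0.006 m and z of sample in the frame of rail below 0.012 m and linear speed of each of sample, blank below 0.02 m/s and x of blank in the frame of mat between -0.027 and 0.027 m and y of blank in the frame of mat between -0.027 and 0.027 m and z of blank in the frame of mat below 0.006 m and angle between blank's own z axis and vertical below 0.1 rad and value of joint each of knob_orange, knob_blue below 0.002 m); the robot touches nothing.
It fails at once if the sample is lifted more than 10 mm out of the rail channel or tipped (z of sample in the frame of rail above 0.018 m or angle between sample's own z axis and vertical above 0.35 rad).
It fails at once if the blue knob is pulled out more than 6 mm (value of joint knob_blue above 0.006 m).
It fails at once if the orange knob is pulled before the sample is home (value of joint knob_orange above 0.006 m and horizontal distance between sample and dock above 0.01 m).
It fails at once if a bystander is pushed more than 25 mm or knocked over (distance of any of dropper, elbow, cap, beaker, brown1, brown2, rack from where it was at the start of the episode above 0.025 m or angle between any of dropper, elbow, cap, beaker, brown1, brown2, rack's own z axis and vertical above 0.4 rad).
It also fails if it takes over 72 s, if anything falls off the work surface, if the arm or the gripper's body presses on something with over 40 N, if the wrist force passes 120 N, or if a joint passes its speed limit or range.

ROBOT

A 6-joint arm with a two-finger parallel gripper is mounted at the origin on the work surface. World frame = base frame: x ahead of the robot, y to its left, z up, the work surface at z = 0. Lengths are in m, angles in degrees, forces in N, time in s.
With the tool pointing down it reaches from about 0.35 to 0.85 m from the base axis. Payload 8.1 kg.
Tool frame: the origin (TCP) lies on the front face of the gripper's body, between the roots of the fingers; the fingertips stand 73 mm ahead of it and the grasp point (between the pads) lies 54 mm ahead of it; x points along the fingers, z is the direction in which the jaws open and shut, and the axes are right-handed (so a half turn about x gives the same grasp; the last joint's range is limited). The gripper opens to 85 mm and grips with 20 to 120 N. Pads are 22 mm wide; open, the fingers measure 114 mm over their backs; the gripper's body (76 mm by 85 mm) begins 54 mm behind the grasp point. The pads swing forward as they close: fully open they stand 13 mm farther back than shut.
Start: joints at [61.914, 7.471, 85.268, -0, 87.261, -4.893], TCP at [0.236, 0.552, 0.304] pointing down, gripper open.
Joint ranges: [-169.43, 169.43], [-51.17, 129.36], [1.28, 143.12], [-76.62, 256.62], [0, 156.53], [-152.29, 152.29]. Speed limits (degrees/s): [136.94, 136.94, 159.86, 180, 180, 180].

INTERFACE

Orientations are given as [roll, pitch, yaw] about the fixed x, y, z axes, in that order (R = Rz(yaw) Ry(pitch) Rx(roll)).
In Python, from workcell import ctrl gives the robot as it stands.
- The arm moves only by the shell command python3 -m crank 'ROWS' [FORCE]. ROWS is JSON, a list of rows, each an object with "grip": the finger opening in mm, from 0 to 85.4; "travel": the shift along the tool's x, y, z in mm, a list of three; "twist": the turn, a rotation vector about the tool's x, y, z in rad, a list of three. A call has 1 to 12 rows; each row shifts and turns the pose as measured when the row begins, along the tool's axes as they then stand; what a row does not reach is not made up. A row lasts 1/8 s, in which the tool goes at most 62.5 mm and 10.7 degrees, less where a joint would pass 70% of its speed; a pose out of reach is approached as far as the arm can. A call with a gripper value outside its range is refused whole. The fingers move at their own pace and stop on an object; FORCE is the grip in N (left out, the last holds). Time passes only in rows, so rows that do not move let the fingers close. It gives the time, the measured TCP pose, the force and the opening at its end, in the units of the state.
- ctrl.observe(): the state, without advancing time (a new reading comes with each control period).
- ctrl.camera(name): name is "side" or "top" or "wrist"; returns (picture, depth): 420x560x3 uint8, red, green, blue; 420x560 float32, m along the optical axis (not along the pixel's ray), 0 where there is no reading.
- ctrl.calibration(name): a dict with "camera_matrix" (3x3 intrinsics, pixels), "k1" (the pictures are not rectified: a ray, as slopes to the right and down, at radius r is drawn at 1 + k1 r^2 times it, then the intrinsics apply), "view" (4x4, takes a point from world to camera coordinates). Camera axes: x right, y up, looking along -z (the intrinsics and any distortion apply to the point x, -y, -z); pixel columns grow to the right and rows downward; lengths in m; the calibration is good to about 2 mm. A picture is of the moment at which its call begins: read the wrist's pose just before it. calibration takes no time and is no camera call; for the wrist camera it gives the pose at the moment of the call.
- ctrl.close_job(): hands the job in, once; it reports no verdict.
The state is a dict: "time_s": time; "joint_positions": joint angles; "qvel": joint speeds; "joint_efforts": joint torques, N m; "ee_pos": TCP position; "eef_rot": TCP orientation; "force": force on the tool from outside, world axes, zero at the start; "torque": the same for the moment, N m; "opening": finger opening in m.
Only numpy, scipy, OpenCV 4.12 (cv2) and the standard library are available. Lean on these libraries where they do the work, as an engineer would, in place of code of your own. Each camera call takes 0.05 s, during which the arm holds its last target.

## Working session

There is one attempt and no reset: what is moved stays moved. The work goes in short steps, Python scripts to look and compute and a shell command to move; the robot and the scene stay as the last step left them, time stands still between calls to the robot, and variables do not carry over. Pictures are saved under pics/ and viewed, and the job is handed in when it is done.

```bash
ls; mkdir -p pics; python3 - <<'E'
from workcell import ctrl
import cv2
print(ctrl.observe())
for n in("top","side","wrist"):
    p,d=ctrl.camera(n); cv2.imwrite(f"pics/{n}0.png",p[:,:,::-1])
    print(n,ctrl.calibration(n),d.min(),d.max())
E
```

```text
pics
{'time_s': 0.0, 'joint_positions': array([ 6.19136574e+01,  7.51535931e+00,  8.53311865e+01,  5.00900785e-04,
        8.72613440e+01, -4.89356935e+00]), 'qvel': array([ 0.00113466,  0.00834119,  0.00289068, -0.04438865,  0.04498854,
        0.00809186]), 'joint_efforts': array([-2.47717173e-03, -5.69383121e+01, -5.00563788e+01, -5.05145272e-04,
        1.44524756e-02,  2.69392572e-06]), 'ee_pos': array([0.23607604, 0.55114101, 0.30282341]), 'eef_rot': array([ 174.84075301,   89.89210907, -118.35204463]), 'force': array([-0.36457933, -0.34353538,  0.4752224 ]), 'torque': array([-0.01407792,  0.00514842, -0.03730511]), 'opening': 0.08545348710124888}
top {'camera_matrix': array([[439.5111504 ,   0.        , 277.81423382],
       [  0.        , 439.5111504 , 209.54726096],
       [  0.        ,   0.        ,   1.        ]]), 'k1': -0.1324225662294047, 'view': array([[ 0.00421103, -0.99991323,  0.0124819 , -0.08248663],
       [ 0.99166538,  0.00578298,  0.12871027, -0.58169818],
       [-0.12877128,  0.01183587,  0.99160369, -1.13650269],
       [ 0.        ,  0.        ,  0.      
[... 283 characters left out ...]
 0.01796753,  0.53607002],
       [ 0.17219792, -0.46183615,  0.87008922, -0.18542851],
       [-0.26961687,  0.82745684,  0.49256666, -0.79194275],
       [ 0.        ,  0.        ,  0.        ,  1.        ]])} 0.0 2.7619805
wrist {'camera_matrix': array([[292.33278245,   0.        , 282.9721529 ],
       [  0.        , 292.33278245, 210.72214193],
       [  0.        ,   0.        ,   1.        ]]), 'k1': 0.019941106214962104, 'view': array([[ 0.39382476,  0.91918181, -0.00261786, -0.59804753],
       [-0.87284933,  0.37307767, -0.31455859,  0.04096728],
       [-0.28815987,  0.12616596,  0.94923445, -0.37988208],
       [ 0.        ,  0.        ,  0.        ,  1.        ]])} 0.0 0.8808286
```

View pics/top0.png

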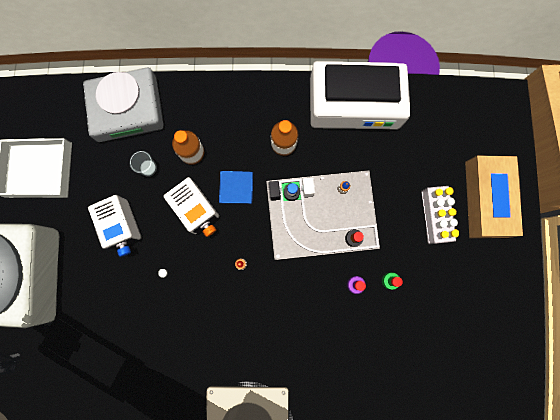

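View pics/side0.png

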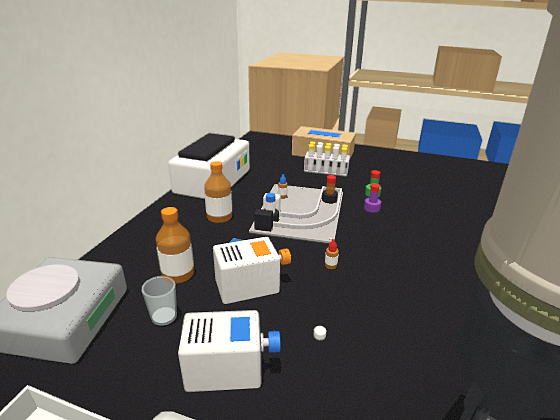

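View pics/wrist0.png

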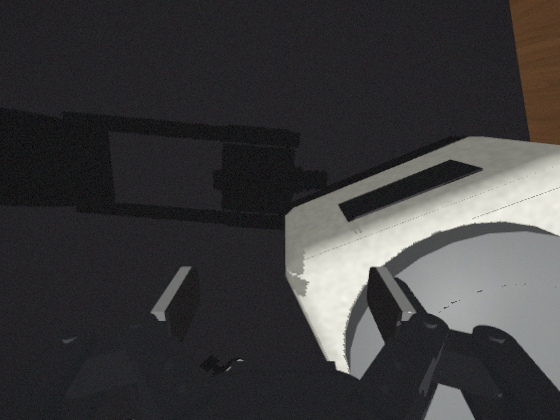

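The top view shows the rail with its blank (cap at about 292,190) between the optical blocks (275,190 and 308,187), and the red-capped sample in the rail at about 356,237. The mat is at 236,187, the orange box at 190,207 with its knob at 209,230, and the blue box at 113,225. The red-cap candidates are 356,237 (black puck, in the rail), 357,285 (purple) and 393,281 (green). Only the first fits the description. I'll enlarge it to confirm.

```bash
cat > h.py <<'E'
import numpy as np, cv2
from workcell import ctrl
def px(name_or_cal, uv, z):
    """pixels -> world points on plane z"""
    c=ctrl.calibration(name_or_cal) if isinstance(name_or_cal,str) else name_or_cal
    K=c["camera_matrix"];V=c["view"];k1=c["k1"]
    uv=np.atleast_2d(np.array(uv,float))
    d=(uv-[K[0,2],K[1,2]])/[K[0,0],K[1,1]]
    s=d.copy()
    for _ in range(20): s=d/(1+k1*(s**2).sum(1,keepdims=True))
    R=V[:3,:3];o=-R.T@V[:3,3]
    r=np.c_[s[:,0],-s[:,1],-np.ones(len(s))]@R
    t=(z-o[2])/r[:,2]
    return o+r*t[:,None]
def proj(name_or_cal,P):
    c=ctrl.calibration(name_or_cal) if isinstance(name_or_cal,str) else name_or_cal
    K=c["camera_matrix"];V=c["view"];k1=c["k1"]
    P=np.atleast_2d(np.array(P,float))
    q=P@V[:3,:3].T+V[:3,3]
    s=np.c_[q[:,0]/-q[:,2],-q[:,1]/-q[:,2]]
    s=s*(1+k1*(s**2).sum(1,keepdims=True))
    return s*[K[0,0],K[1,1]]+[K[0,2],K[1,2]]
def snap(name,fn=None):
    p,d=ctrl.camera(name)
    if fn: cv2.imwrite(fn,p[:,:,::-1])
    return p,d
E
python3 - <<'E'
import cv2,numpy as np
im=cv2.imread("pics/top0.png")
c=im[150:300,260:420]
cv2.imwrite("pics/c1.png",cv2.resize(c,None,fx=5,fy=4*1.0,interpolation=cv2.INTER_CUBIC)[:600])
cv2.imwrite("pics/c2.png",cv2.resize(im[160:270,80:280],None,fx=4,fy=4,interpolation=cv2.INTER_CUBIC))
E
```

```text
(no output)
```

View pics/c1.png

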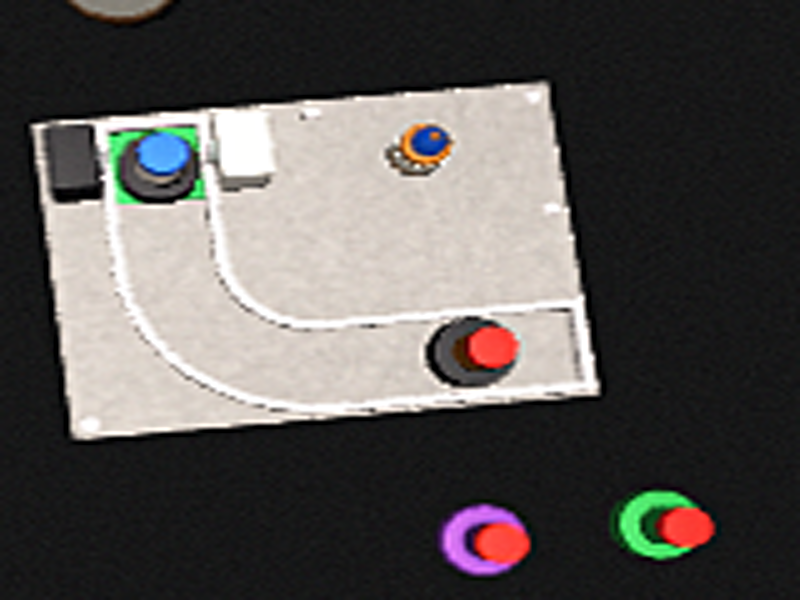

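View pics/c2.png

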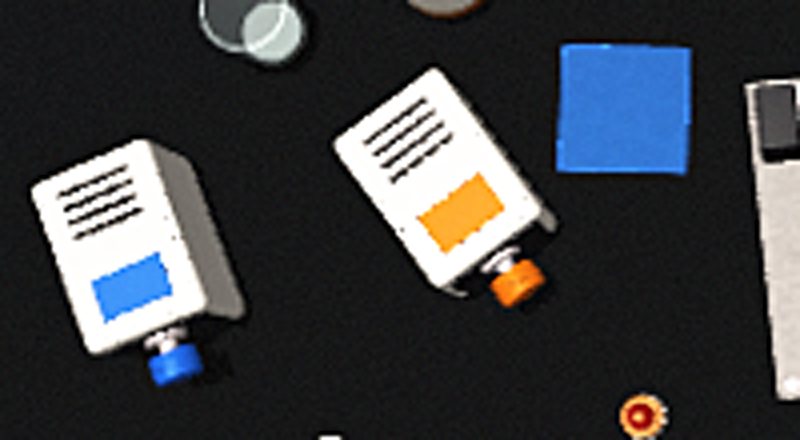

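The crop confirms it: the sample has the black puck and red cap in the rail, and the purple and green look-alikes stand outside it. Next I'll measure poses.

```bash
cat > m.py <<'E'
from h import *
im=cv2.imread("pics/top0.png"); hsv=cv2.cvtColor(im,cv2.COLOR_BGR2HSV)
def big(m,x0,y0,x1,y1):
    z=np.zeros_like(m); z[y0:y1,x0:x1]=m[y0:y1,x0:x1]
    cs,_=cv2.findContours(z,cv2.RETR_EXTERNAL,cv2.CHAIN_APPROX_NONE)
    return max(cs,key=cv2.contourArea)
def rect(c,z,name):
    h=cv2.convexHull(c)[:,0,:].astype(float)
    P=px("top",h,z)[:,:2]
    r=cv2.minAreaRect((P*1000).astype(np.float32)); print(name,np.round(r[0],1),np.round(r[1],1),round(r[2],2)); print(np.round(cv2.boxPoints(r),1).tolist())
    return r
def rng(lo,hi): return cv2.inRange(hsv,np.array(lo),np.array(hi))
rect(big(rng((0,0,110),(179,60,255)),255,155,390,265),0.008,"rail")
rect(big(rng((95,120,80),(125,255,255)),215,165,258,210),0.003,"mat")
rect(big(rng((0,0,200),(179,60,255)),160,170,215,240),0.092,"obox")
rect(big(rng((0,0,200),(179,60,255)),85,190,140,250),0.092,"bbox")
def cent(c,z,name):
    m=cv2.moments(c); uv=[m['m10']/m['m00'],m['m01']/m['m00']]
    print(name,np.round(uv,1),np.round(px("top",uv,z)[0]*1000,1),cv2.contourArea(c))
def ell(c,z,name):
    e=cv2.fitEllipse(c); print(name,np.round(e[0],1),np.round(px("top",e[0],z)[0]*1000,1),np.round(e[1],1))
red=rng((0,150,90),(8,255,255))|rng((172,150,90),(179,255,255))
ell(big(red,340,222,372,248),0.084,"sample cap")
ell(big(rng((95,120,80),(125,255,255)),283,180,302,200),0.084,"blank cap")
dark=rng((0,0,0),(179,255,85))
cent(big(rng((5,180,120),(22,255,255)),200,222,218,240),0.06,"oknob")
cent(big(rng((95,150,80),(125,255,255)),115,240,132,258),0.06,"bknob")
cent(big(rng((12,120,150),(25,255,255)),180,200,208,222),0.092,"orange area")
cent(big(red,340,275,365,295),0.076,"purple lookalike")
cent(big(rng((95,120,60),(125,255,255)),335,178,352,192),0.075,"elbow")
cent(big(red,232,256,248,272),0.075,"dropper")
E
python3 m.py
```

```text
rail [ 574.1 -202.6] [219.9 290. ] 6.36
[[448.79998779296875, -70.5999984741211], [480.8999938964844, -358.8999938964844], [699.4000244140625, -334.5], [667.2999877929688, -46.29999923706055]]
mat [650.2  37.2] [91.8 89.5] 88.33
[[604.0999755859375, -7.300000190734863], [693.5, -9.899999618530273], [696.2000122070312, 81.80000305175781], [606.7999877929688, 84.4000015258789]]
obox [588.7 149.4] [118.3  83.3] 37.6
[[516.4000244140625, 146.3000030517578], [567.2000122070312, 80.30000305175781], [660.9000244140625, 152.5], [610.0999755859375, 218.5]]
bbox [543. 357.] [118.8  83. ] 23.08
[[472.1000061035156, 371.8999938964844], [504.6000061035156, 295.5], [613.9000244140625, 342.1000061035156], [581.2999877929688, 418.5]]
sample cap [357.7 236.3] [ 508.1 -284.2   84. ] [9.4 9.8]
blank cap [292.1 188.1] [ 632.3 -115.6   84. ] [ 9.9 10.1]
oknob [208.7 230.1] [524.  100.9  60. ] 72.0
bknob [123.4 250.7] [467.9 325.8  60. ] 75.0
orange area [195.1 212.7] [565.7 132.3  92. ] 191.5
purple lookalike [359.6 285.2] [ 383.3 -288.9   76. ] 66.5
elbow [345.6 185. ] [ 643.3 -256.5   75. ] 26.5
dropper [239.7 263.5] [437.8  17.7  75. ] 24.5
```

```bash
cat >> h.py <<'E'
from scipy.spatial.transform import Rotation as Ro
def tool():
    s=ctrl.observe()
    return s, np.array(s["ee_pos"])*1000, Ro.from_euler("xyz",s["eef_rot"],degrees=True).as_matrix()
RA=np.radians(6.36); RO=np.array([571.9,-182.7])
def rail(x,y): 
    c,s_=np.cos(RA),np.sin(RA); return RO+[c*x-s_*y,s_*x+c*y]
def unrail(p):
    c,s_=np.cos(RA),np.sin(RA); d=np.array(p)[:2]-RO; return np.array([c*d[0]+s_*d[1],-s_*d[0]+c*d[1]])
def delta(target, jawdeg):
    """tool-axis shift (mm) to target TCP, and twist (rotvec in tool, rad) to tool x down with jaws (z) along jawdeg; both half turn choices"""
    s,p,R=tool()
    t=R.T@(np.array(target)-p)
    print("pos",p.round(1),"J",np.round(s["joint_positions"],1),"F",np.round(s["force"],1),"open",round(s["opening"]*1000,1),"t",round(s["time_s"],2))
    print("shift now-axes",t.round(1))
    for a in (jawdeg,jawdeg+180):
        z=np.array([np.cos(np.radians(a)),np.sin(np.radians(a)),0]);x=np.array([0,0,-1.]);y=np.cross(z,x)
        G=np.c_[x,y,z]; print(a,"twist",Ro.from_matrix(R.T@G).as_rotvec().round(3),"goal-axes shift",(G.T@(np.array(target)-p)).round(1))
E
python3 - <<'E'
from h import *
s,p,R=tool(); print(R.round(3))
V=ctrl.calibration("wrist")["view"]; o=-V[:3,:3].T@V[:3,3]*1000
print("cam in tool",(R.T@(o-p)).round(1)); 
print("elbow rail",unrail([643,-256])); print(rail(75,60),unrail([632.3,-115.6]),unrail([508.1,-284.2]))
delta([632.3,-115.6,250],6.36)
E
```

```text
[[-0.001 -0.919  0.394]
 [-0.001  0.394  0.919]
 [-1.     0.    -0.001]]
cam in tool [-68.8  80.5  -0.7]
elbow rail [ 62.54259823 -80.72498626]
[ 639.79190482 -114.76113587] [67.46127885 59.99621534] [-74.65101781 -93.80786502]
pos [236.1 551.2 303.1] J [61.9  7.5 85.3  0.  87.3 -4.9] F [-0.1 -0.1  0.1] open 85.1 t 0.15
shift now-axes [  53.7 -626.8 -456.8]
6.36 twist [ 1.055e+00 -1.000e-03  1.000e-03] goal-axes shift [  53.1 -706.6  319.9]
186.36 twist [-2.087e+00 -1.000e-03 -2.000e-03] goal-axes shift [  53.1  706.6 -319.9]
```

```bash
python3 -m crank '[{"grip":60,"travel":[0,0,0],"twist":[0.176,0,0]},{"grip":60,"travel":[0,0,0],"twist":[0.176,0,0]},{"grip":60,"travel":[0,0,0],"twist":[0.176,0,0]},{"grip":60,"travel":[0,0,0],"twist":[0.176,0,0]},{"grip":60,"travel":[0,0,0],"twist":[0.176,0,0]},{"grip":60,"travel":[0,0,0],"twist":[0.176,0,0]}]' 40; python3 -c "
from h import *
delta([632.3,-115.6,250],6.36)"
```

```text
time_s: 0.9
ee_pos: [0.2356, 0.5502, 0.3002]
eef_rot: [-122.5, 89.6, -118.1]
force: [-1.2, -0.3, 0.1]
opening: 0.0604
pos [235.6 550.2 300.2] J [61.9  7.6 85.5 -0.  87.3 57.5] F [-1.2 -0.3  0.1] open 60.4 t 0.9
shift now-axes [  52.8 -694.1  344.4]
6.36 twist [-0.034 -0.004  0.005] goal-axes shift [  50.2 -705.6  320.5]
186.36 twist [3.108 0.008 0.006] goal-axes shift [  50.2  705.6 -320.5]
```

```bash
python3 -m crank '[{"grip":60,"travel":[0,-54,27],"twist":[-0.034,0,0]},{"grip":60,"travel":[0,-54,26],"twist":[0,0,0]},{"grip":60,"travel":[0,-54,26],"twist":[0,0,0]},{"grip":60,"travel":[0,-54,26],"twist":[0,0,0]},{"grip":60,"travel":[0,-54,26],"twist":[0,0,0]},{"grip":60,"travel":[0,-54,26],"twist":[0,0,0]},{"grip":60,"travel":[0,-54,26],"twist":[0,0,0]},{"grip":60,"travel":[0,-54,26],"twist":[0,0,0]},{"grip":60,"travel":[0,-54,26],"twist":[0,0,0]},{"grip":60,"travel":[0,-54,26],"twist":[0,0,0]}]' 40; python3 -c "
from h import *
delta([632.3,-115.6,250],6.36)"
```

```text
time_s: 2.15
ee_pos: [0.5579, 0.0279, 0.2994]
eef_rot: [-129.1, 89.5, -122.5]
force: [1.5, 0.5, -0.0]
opening: 0.0601
pos [557.9  27.9 299.4] J [-2.2  1.4 92.1 -0.4 86.7 -8.7] F [ 1.5  0.5 -0. ] open 60.1 t 2.15
shift now-axes [  50.  -150.8   57.7]
6.36 twist [ 0.004 -0.005  0.006] goal-axes shift [  49.4 -150.9   58.1]
186.36 twist [-3.138 -0.01  -0.008] goal-axes shift [ 49.4 150.9 -58.1]
```

```bash
python3 -m crank '[{"grip":60,"travel":[0,-50,19],"twist":[0,0,0]},{"grip":60,"travel":[0,-50,19],"twist":[0,-0.005,0.006]},{"grip":60,"travel":[0,-50,19],"twist":[0,0,0]},{"grip":60,"travel":[25,0,0],"twist":[0,0,0]},{"grip":60,"travel":[0,0,0],"twist":[0,0,0]}]' 40; python3 - <<'E'
from h import *
delta([632.3,-115.6,118],6.36)
c=ctrl.calibration("wrist")
p,d=snap("wrist","pics/w1.png")
hsv=cv2.cvtColor(p,cv2.COLOR_RGB2HSV)
m=cv2.inRange(hsv,np.array((95,120,60)),np.array((125,255,255)))
cs,_=cv2.findContours(m,cv2.RETR_EXTERNAL,cv2.CHAIN_APPROX_NONE)
for k in sorted(cs,key=cv2.contourArea)[-3:]:
    e=cv2.fitEllipse(k); print(cv2.contourArea(k),np.round(e[0],1),np.round(e[1],1),px(c,e[0],0.084)*1000)
E
```

```text
time_s: 2.78
ee_pos: [0.6338, -0.1248, 0.2715]
eef_rot: [166.3, 89.8, 172.6]
force: [0.3, -0.2, 0.3]
opening: 0.0599
pos [ 633.8 -124.8  271.5] J [-15.7  15.6  79.5  -0.   85.1 -21.9] F [ 0.3 -0.2  0.3] open 59.9 t 2.77
shift now-axes [ 1.535e+02  9.200e+00 -1.000e-01]
6.36 twist [-0.002 -0.003 -0.001] goal-axes shift [153.5   9.3  -0.5]
186.36 twist [ 3.14e+00 -1.00e-03  4.00e-03] goal-axes shift [153.5  -9.3   0.5]
211.5 [281.8 313.6] [13.6 20.2] [[ 644.63593534 -242.49342136   84.        ]]
605.5 [284.6 195.3] [27.6 28.1] [[ 633.4828415  -115.09218142   84.        ]]
7143.0 [318.4  39.3] [ 93.9 107. ] [[645.57223863  11.12967301  84.        ]]
```

View pics/w1.png

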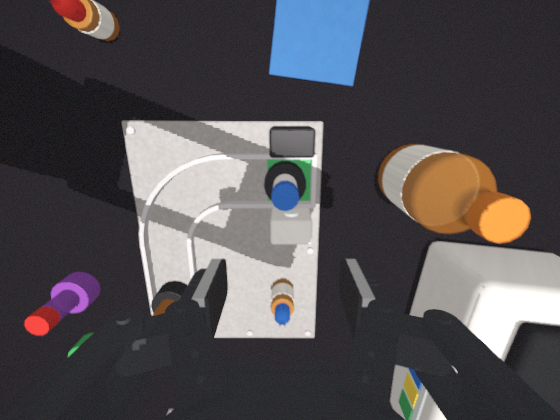

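The wrist view shows the blue cap of the blank at (285,195), between the white and black blocks. It gives (633.5, −115.1) against (632.3, −115.6) from the top camera, so the two agree. I'll plunge along x.

```bash
python3 -m crank '[{"grip":60,"travel":[0,9.5,-0.5],"twist":[0,0,0]},{"grip":60,"travel":[40,0,0],"twist":[0,0,0]},{"grip":60,"travel":[40,0,0],"twist":[0,0,0]},{"grip":60,"travel":[30,0,0],"twist":[0,0,0]},{"grip":60,"travel":[0,0,0],"twist":[0,0,0]}]' 40; python3 -c "
from h import *
delta([633,-115.3,118],6.36)"
```

```text
time_s: 3.45
ee_pos: [0.636, -0.1094, 0.1698]
eef_rot: [-20.0, 89.3, -13.4]
force: [-1.7, 0.5, 0.6]
opening: 0.0595
pos [ 636.  -109.4  169.8] J [-14.3  19.3  85.9   0.   74.1 -20.9] F [-1.7  0.5  0.6] open 59.5 t 3.45
shift now-axes [51.7 -5.3 -4.2]
6.36 twist [0.004 0.011 0.004] goal-axes shift [51.8 -5.5 -3.6]
186.36 twist [-3.137 -0.006  0.017] goal-axes shift [51.8  5.5  3.6]
```

```bash
python3 -m crank '[{"grip":60,"travel":[0,-5,-3.5],"twist":[0,0.01,0.004]},{"grip":60,"travel":[0,0,0],"twist":[0,0,0]},{"grip":60,"travel":[0,0,0],"twist":[0,0,0]}]' 40; python3 -c "
from h import *
delta([633,-115.3,118],6.36)"
```

```text
time_s: 3.82
ee_pos: [0.6355, -0.1146, 0.1761]
eef_rot: [-18.2, 89.5, -11.5]
force: [0.4, 0.9, -0.3]
opening: 0.0599
pos [ 635.5 -114.6  176.1] J [-14.8  19.1  85.4   0.   75.  -21.5] F [ 0.4  0.9 -0.3] open 59.9 t 3.83
shift now-axes [58.1 -0.3 -3. ]
6.36 twist [0.006 0.008 0.003] goal-axes shift [58.1 -0.4 -2.5]
186.36 twist [-3.136 -0.004  0.012] goal-axes shift [58.1  0.4  2.5]
```

```bash
python3 -m crank '[{"grip":60,"travel":[20,0,-2.5],"twist":[0,0.008,0]},{"grip":60,"travel":[20,0,0],"twist":[0,0,0]},{"grip":60,"travel":[12,0,0],"twist":[0,0,0]},{"grip":60,"travel":[4,0,0],"twist":[0,0,0]},{"grip":60,"travel":[0,0,0],"twist":[0,0,0]},{"grip":60,"travel":[0,0,0],"twist":[0,0,0]}]' 40; python3 -c "
from h import *
delta([633,-115.3,118],6.36)"
```

```text
time_s: 4.58
ee_pos: [0.6325, -0.1151, 0.1154]
eef_rot: [-135.4, 89.8, -128.7]
force: [0.1, -0.5, 1.1]
opening: 0.0602
pos [ 632.5 -115.1  115.4] J [-14.8  22.9  87.4  -0.2  69.7 -21.4] F [ 0.1 -0.5  1.1] open 60.2 t 4.58
shift now-axes [-2.6 -0.2  0.5]
6.36 twist [ 0.005 -0.002  0.002] goal-axes shift [-2.6 -0.2  0.5]
186.36 twist [-3.136e+00 -3.000e-03 -3.000e-03] goal-axes shift [-2.6  0.2 -0.5]
```

Aligned to within 0.5 mm. Now I'll close on the vial body and lift.

```bash
python3 -m crank '[{"grip":15,"travel":[0,0,0],"twist":[0,0,0]},{"grip":15,"travel":[0,0,0],"twist":[0,0,0]},{"grip":15,"travel":[0,0,0],"twist":[0,0,0]},{"grip":15,"travel":[0,0,0],"twist":[0,0,0]},{"grip":15,"travel":[0,0,0],"twist":[0,0,0]}]' 40; python3 -c "
from h import *
delta([650,37,250],6.36)"
```

```text
time_s: 5.2
ee_pos: [0.6331, -0.1152, 0.1167]
eef_rot: [-95.5, 89.8, -88.9]
force: [-0.2, 0.7, -0.9]
opening: 0.0248
pos [ 633.1 -115.2  116.7] J [-14.8  22.9  87.4  -0.2  69.7 -21.4] F [-0.2  0.7 -0.9] open 24.8 t 5.2
shift now-axes [-133.7  148.9   34.4]
6.36 twist [ 0.005 -0.     0.003] goal-axes shift [-133.3  149.4   33.6]
186.36 twist [-3.136 -0.004 -0.   ] goal-axes shift [-133.3 -149.4  -33.6]
```

```bash
python3 -m crank '[{"grip":15,"travel":[-20,0,0],"twist":[0,0,0]},{"grip":15,"travel":[-35,0,0],"twist":[0,0,0]},{"grip":15,"travel":[-35,0,0],"twist":[0,0,0]},{"grip":15,"travel":[-20,0,0],"twist":[0,0,0]},{"grip":15,"travel":[0,25,5],"twist":[0,0,0]},{"grip":15,"travel":[0,40,9],"twist":[0,0,0]},{"grip":15,"travel":[0,40,9],"twist":[0,0,0]},{"grip":15,"travel":[0,30,7],"twist":[0,0,0]},{"grip":15,"travel":[0,12,3],"twist":[0,0,0]},{"grip":15,"travel":[0,0,0],"twist":[0,0,0]},{"grip":15,"travel":[0,0,0],"twist":[0,0,0]}]' 40; python3 -c "
from h import *
delta([650,37,125],6.36)
snap('top','pics/top1.png')"
```

```text
time_s: 6.58
ee_pos: [0.6514, 0.0366, 0.2458]
eef_rot: [-28.8, 89.2, -22.3]
force: [-0.5, 1.0, -1.6]
opening: 0.0246
pos [651.4  36.6 245.8] J [-1.2 16.7 80.8 -0.3 81.7 -7.6] F [-0.5  1.  -1.6] open 24.6 t 6.58
shift now-axes [120.8   1.4  -2.9]
6.36 twist [0.003 0.012 0.007] goal-axes shift [120.8   0.6  -1.4]
186.36 twist [-3.139 -0.011  0.019] goal-axes shift [120.8  -0.6   1.4]
```

View pics/top1.png

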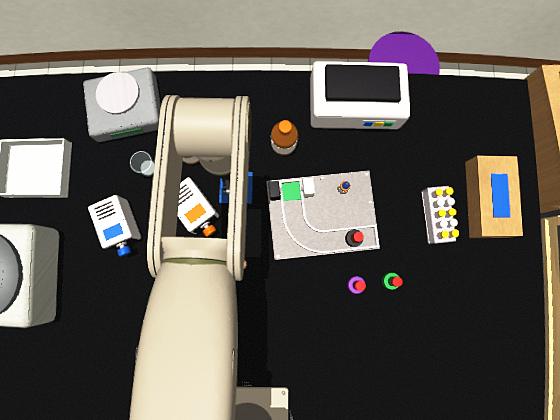

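The blank has left the rail and the green reading place at (291,190) is free. I'll lower it onto the mat.

```bash
python3 -m crank '[{"grip":15,"travel":[30,1,-2],"twist":[0,0.012,0.006]},{"grip":15,"travel":[40,0,0],"twist":[0,0,0]},{"grip":15,"travel":[30,0,0],"twist":[0,0,0]},{"grip":15,"travel":[15,0,0],"twist":[0,0,0]},{"grip":15,"travel":[0,0,0],"twist":[0,0,0]},{"grip":15,"travel":[0,0,0],"twist":[0,0,0]}]' 40; python3 -c "
from h import *
delta([650,37,112],6.36)"
```

```text
time_s: 7.38
ee_pos: [0.6466, 0.0326, 0.1198]
eef_rot: [175.4, 89.5, -178.4]
force: [0.4, -0.8, -2.1]
opening: 0.0246
pos [646.6  32.6 119.8] J [-1.6 23.5 86.1 -0.  70.8 -7.8] F [ 0.4 -0.8 -2.1] open 24.6 t 7.38
shift now-axes [7.8 4.  3.9]
6.36 twist [-0.003 -0.008 -0.001] goal-axes shift [7.8 4.  3.8]
186.36 twist [ 3.139e+00 -1.000e-03  1.200e-02] goal-axes shift [ 7.8 -4.  -3.8]
```

```bash
python3 -m crank '[{"grip":15,"travel":[0,4,4],"twist":[0,-0.008,0]},{"grip":15,"travel":[0,0,0],"twist":[0,0,0]},{"grip":15,"travel":[3,0,0],"twist":[0,0,0]},{"grip":15,"travel":[3,0,0],"twist":[0,0,0]},{"grip":15,"travel":[0,0,0],"twist":[0,0,0]}]' 40; python3 -c "
from h import *
delta([650,37,112],6.36)"
```

```text
time_s: 8.0
ee_pos: [0.6528, 0.0376, 0.1176]
eef_rot: [-1.2, 89.6, 5.0]
force: [-0.3, -0.5, -2.3]
opening: 0.0247
pos [652.8  37.6 117.6] J [-1.2 24.  85.8  0.  69.8 -7.5] F [-0.3 -0.5 -2.3] open 24.7 t 8.0
shift now-axes [ 5.6 -0.3 -2.9]
6.36 twist [-0.002  0.007  0.   ] goal-axes shift [ 5.6 -0.3 -2.9]
186.36 twist [ 3.139  0.    -0.012] goal-axes shift [5.6 0.3 2.9]
```

```bash
python3 -m crank '[{"grip":15,"travel":[3,0,-1],"twist":[0,0,0]},{"grip":15,"travel":[2,0,0],"twist":[0,0,0]},{"grip":15,"travel":[0,0,0],"twist":[0,0,0]},{"grip":15,"travel":[0,0,0],"twist":[0,0,0]}]' 40; python3 -c "
from h import *
delta([650,37,112],6.36)"
```

```text
time_s: 8.5
ee_pos: [0.6516, 0.0374, 0.1119]
eef_rot: [-0.5, 89.6, 5.7]
force: [0.1, 0.5, -1.0]
opening: 0.0246
pos [651.6  37.4 111.9] J [-1.2 24.2 86.2  0.  69.2 -7.5] F [ 0.1  0.5 -1. ] open 24.6 t 8.5
shift now-axes [-0.1 -0.2 -1.6]
6.36 twist [-0.003  0.007  0.   ] goal-axes shift [-0.1 -0.2 -1.6]
186.36 twist [ 3.139  0.    -0.011] goal-axes shift [-0.1  0.2  1.6]
```

```bash
python3 -m crank '[{"grip":15,"travel":[1.5,0,0],"twist":[0,0,0]},{"grip":15,"travel":[0,0,0],"twist":[0,0,0]}]' 40; python3 -c "
from h import *
delta([650,37,112],6.36)
snap('side','pics/s1.png')
im=cv2.imread('pics/s1.png');cv2.imwrite('pics/s1c.png',cv2.resize(im[140:300,160:350],None,fx=3.5,fy=3.5))"
```

```text
time_s: 8.75
ee_pos: [0.6524, 0.0376, 0.112]
eef_rot: [-0.6, 89.5, 5.6]
force: [-0.2, -0.2, -0.8]
opening: 0.0251
pos [652.4  37.6 112. ] J [-1.2 24.3 86.1  0.1 69.1 -7.5] F [-0.2 -0.2 -0.8] open 25.1 t 8.75
shift now-axes [-0.  -0.3 -2.4]
6.36 twist [-0.003  0.009  0.   ] goal-axes shift [ 0.  -0.3 -2.4]
186.36 twist [ 3.139  0.    -0.013] goal-axes shift [0.  0.3 2.4]
```

View pics/s1c.png

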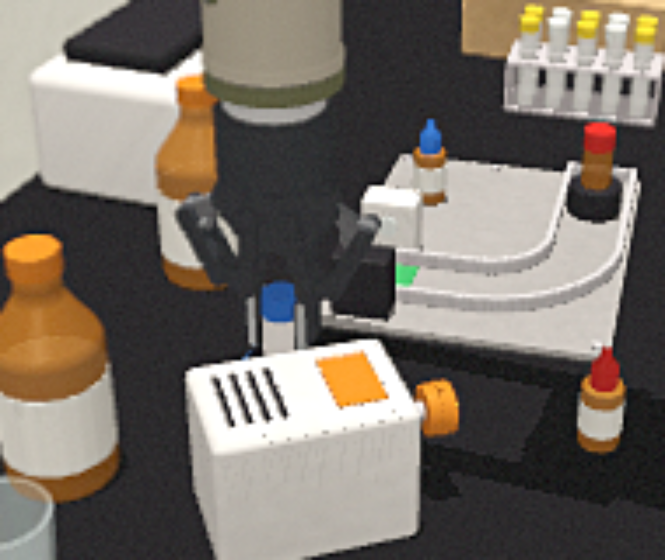

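The fingers hold the vial (cap near 280,300 in the crop) over the mat. Its foot is hidden behind the orange box, but the weight has mostly come off the wrist. I'll go down one more millimetre and release.

```bash
python3 -m crank '[{"grip":15,"travel":[1.5,0,0],"twist":[0,0,0]},{"grip":15,"travel":[0,0,0],"twist":[0,0,0]},{"grip":28,"travel":[0,0,0],"twist":[0,0,0]},{"grip":45,"travel":[0,0,0],"twist":[0,0,0]},{"grip":55,"travel":[0,0,0],"twist":[0,0,0]},{"grip":55,"travel":[-20,0,0],"twist":[0,0,0]},{"grip":55,"travel":[-40,0,0],"twist":[0,0,0]},{"grip":55,"travel":[-40,0,0],"twist":[0,0,0]},{"grip":55,"travel":[-20,0,0],"twist":[0,0,0]},{"grip":55,"travel":[0,-40,0],"twist":[0,0,0]},{"grip":55,"travel":[0,-50,-20],"twist":[0,0,0]},{"grip":55,"travel":[0,-50,-20],"twist":[0,0,0]}]' 40; python3 - <<'E'
from h import *
p,d=snap('side','pics/s2.png')
c=ctrl.calibration("wrist")
w,_=snap('wrist','pics/w2.png')
im=cv2.imread('pics/s2.png');cv2.imwrite('pics/s2c.png',cv2.resize(im[140:300,160:350],None,fx=3.5,fy=3.5))
delta([508.1,-284.2,250],96.36)
hsv=cv2.cvtColor(w,cv2.COLOR_RGB2HSV)
m=cv2.inRange(hsv,np.array((95,120,60)),np.array((125,255,255)))
cs,_=cv2.findContours(m,cv2.RETR_EXTERNAL,cv2.CHAIN_APPROX_NONE)
for k in sorted(cs,key=cv2.contourArea)[-3:]:
    e=cv2.fitEllipse(k); print(cv2.contourArea(k),np.round(e[0],1),np.round(e[1],1),px(c,e[0],0.079)*1000)
E
```

```text
time_s: 10.3
ee_pos: [0.6294, -0.1056, 0.2463]
eef_rot: [-6.3, 88.8, 0.4]
force: [1.6, -1.2, -0.3]
opening: 0.0548
pos [ 628.6 -109.6  246.3] J [-14.6  14.2  83.7   0.2  80.9 -20.9] F [ 0.1 -0.1  0. ] open 54.7 t 10.4
shift now-axes [  -5.8 -160.4 -138.8]
96.36 twist [-1.572  0.012  0.019] goal-axes shift [  -3.7  139.1 -160.2]
276.36 twist [ 1.57   0.019 -0.012] goal-axes shift [  -3.7 -139.1  160.2]
186.5 [421.6 398.1] [ 8.8 31.9] [[ 804.30442649 -308.99365296   79.        ]]
277.5 [281.5 337.1] [15.1 23.9] [[ 644.08457892 -243.50853445   79.        ]]
8513.5 [320.1  43.7] [103.9 115.3] [[643.1071381  15.9397497  79.       ]]
```

View pics/s2c.png

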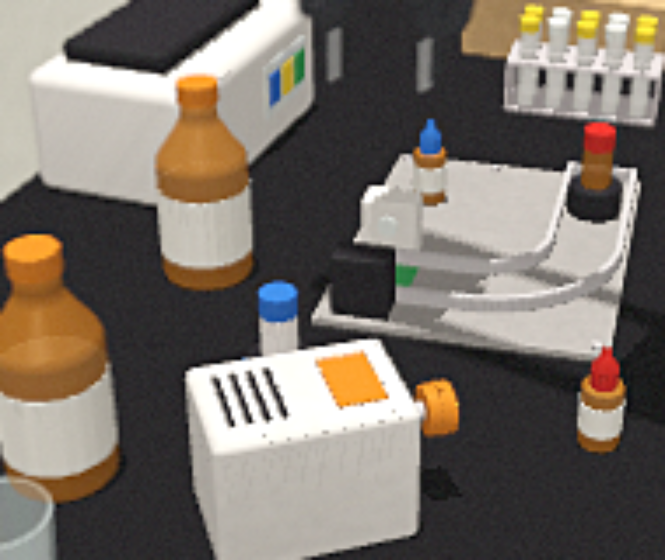

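View pics/w2.png

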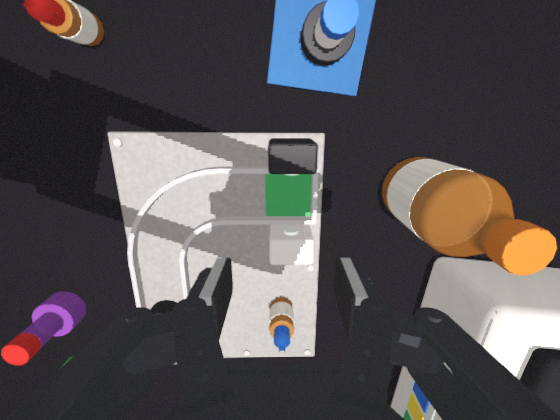

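The blank stands upright on the mat (cap at about 340,15 in the wrist view), and the green square is centred near (289,194). I'll check both numerically.

```bash
python3 - <<'E'
from h import *
c=ctrl.calibration("wrist")
w=cv2.imread("pics/w2.png");hsv=cv2.cvtColor(w,cv2.COLOR_BGR2HSV)
m=cv2.inRange(hsv,np.array((50,100,50)),np.array((80,255,255)));m[:150]=0;m[250:]=0
cs,_=cv2.findContours(m,cv2.RETR_EXTERNAL,cv2.CHAIN_APPROX_NONE)
k=max(cs,key=cv2.contourArea)
r=cv2.minAreaRect((px(c,k[:,0,:],.008)[:,:2]*1000).astype(np.float32)); print("green",r, "dock",rail(75,60))
print("blank cap",px(c,[340,14],.079)*1000)
P=px(c,[[109,132],[324,132],[315,356]],.008)*1000
print(P.round(1), [unrail(q).round(1) for q in P])
E
```

```text
green ((638.9329833984375, -113.56912231445312), (48.43073272705078, 46.27781677246094), 5.907171249389648) dock [ 639.79190482 -114.76113587]
blank cap [[654.95363966  38.12754844  79.        ]]
[[ 453.8  -67.7    8. ]
 [ 667.7  -43.9    8. ]
 [ 700.  -329.9    8. ]] [array([-104.6,  127.4]), array([110.6, 127.3]), array([ 111. , -160.4])]
```

```bash
python3 -m crank '[{"grip":56,"travel":[0,0,0],"twist":[-0.175,0,0]},{"grip":56,"travel":[0,0,0],"twist":[-0.175,0,0]},{"grip":56,"travel":[0,0,0],"twist":[-0.175,0,0]},{"grip":56,"travel":[0,0,0],"twist":[-0.175,0,0]},{"grip":56,"travel":[0,0,0],"twist":[-0.175,0,0]},{"grip":56,"travel":[0,0,0],"twist":[-0.175,0,0]},{"grip":56,"travel":[0,0,0],"twist":[-0.175,0,0]},{"grip":56,"travel":[0,0,0],"twist":[-0.175,0,0]},{"grip":56,"travel":[0,0,0],"twist":[-0.16,0,0]},{"grip":56,"travel":[0,0,0],"twist":[0,0,0]}]' 40; python3 -c "
from h import *
delta([508.1,-284.2,200],96.36)"
```

```text
time_s: 11.65
ee_pos: [0.6313, -0.107, 0.2622]
eef_rot: [-104.3, 88.0, -5.8]
force: [-0.3, -0.1, -0.1]
opening: 0.0562
pos [ 631.3 -107.   262.2] J [ -14.3   13.3   83.1    0.3   81.6 -112.8] F [-0.3 -0.1 -0.1] open 56.2 t 11.65
shift now-axes [  58.6  149.9 -156.7]
96.36 twist [ 0.036 -0.008  0.034] goal-axes shift [  62.2  142.  -162.5]
276.36 twist [-3.105 -0.052 -0.012] goal-axes shift [  62.2 -142.   162.5]
```

```bash
python3 -m crank '[{"grip":56,"travel":[0,0,0],"twist":[0.036,-0.008,0.034]},{"grip":56,"travel":[0,33,-40],"twist":[0,0,0]},{"grip":56,"travel":[0,33,-40],"twist":[0,0,0]},{"grip":56,"travel":[0,33,-40],"twist":[0,0,0]},{"grip":56,"travel":[0,25,-30],"twist":[0,0,0]},{"grip":56,"travel":[10,0,0],"twist":[0,0,0]},{"grip":56,"travel":[0,0,0],"twist":[0,0,0]},{"grip":56,"travel":[0,0,0],"twist":[0,0,0]}]' 40; python3 -c "
from h import *
delta([508.1,-284.2,200],96.36)
snap('wrist','pics/w3.png')"
```

```text
time_s: 12.65
ee_pos: [0.5226, -0.2699, 0.2578]
eef_rot: [-112.1, 89.7, -17.3]
force: [-0.1, 0.0, -0.3]
opening: 0.0562
pos [ 522.6 -269.9  257.8] J [-3.230e+01  6.800e+00  9.080e+01  1.000e-01  8.210e+01 -1.271e+02] F [-0.1  0.  -0.3] open 56.2 t 12.65
shift now-axes [ 57.8  16.  -13. ]
96.36 twist [-0.028 -0.002  0.005] goal-axes shift [ 57.8  16.  -12.6]
276.36 twist [3.114e+00 8.000e-03 3.000e-03] goal-axes shift [ 57.8 -16.   12.6]
```

View pics/w3.png

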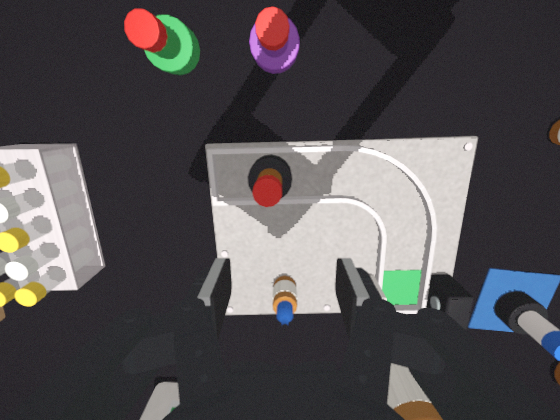

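The wrist view shows the red cap of the sample at (267,190), with its black puck centred in the channel. I'll move above it.

```bash
python3 -m crank '[{"grip":56,"travel":[20,16,-13],"twist":[-0.028,0,0.005]},{"grip":56,"travel":[30,0,0],"twist":[0,0,0]},{"grip":56,"travel":[0,0,0],"twist":[0,0,0]},{"grip":56,"travel":[0,0,0],"twist":[0,0,0]}]' 40; python3 - <<'E'
from h import *
c=ctrl.calibration("wrist")
w,_=snap('wrist','pics/w4.png')
hsv=cv2.cvtColor(w,cv2.COLOR_RGB2HSV)
m=cv2.inRange(hsv,np.array((0,150,70)),np.array((7,255,255)))|cv2.inRange(hsv,np.array((173,150,70)),np.array((179,255,255)))
cs,_=cv2.findContours(m,cv2.RETR_EXTERNAL,cv2.CHAIN_APPROX_NONE)
for k in sorted(cs,key=cv2.contourArea)[-4:]:
    if len(k)<6: continue
    e=cv2.fitEllipse(k); q=px(c,e[0],0.084)[0]*1000; print(cv2.contourArea(k),np.round(e[0],1),np.round(e[1],1),q.round(1),unrail(q).round(1))
delta([508.1,-284.2,100],96.36)
E
```

```text
time_s: 13.2
ee_pos: [0.5108, -0.2818, 0.2093]
eef_rot: [-145.0, 89.7, -48.4]
force: [0.2, -0.5, 0.5]
opening: 0.0561
1038.5 [278.9 223.9] [34.3 38.7] [ 504.7 -286.9   84. ] [-78.3 -96.1]
1601.0 [293.6  30.4] [39.4 52.4] [ 385.1 -291.8   84. ] [-197.8  -87.7]
2043.0 [136.9  28.1] [43.2 60.4] [ 394.7 -381.3   84. ] [-198.1 -177.7]
pos [ 510.6 -281.7  209.1] J [-3.390e+01  8.300e+00  9.440e+01 -1.000e-01  7.700e+01 -1.306e+02] F [ 0.5  0.6 -0. ] open 56.0 t 13.25
shift now-axes [109.1   3.1  -1.8]
96.36 twist [ 0.005 -0.003  0.002] goal-axes shift [109.1   2.8  -2.2]
276.36 twist [-3.136 -0.004 -0.005] goal-axes shift [109.1  -2.8   2.2]
```

View pics/w4.png

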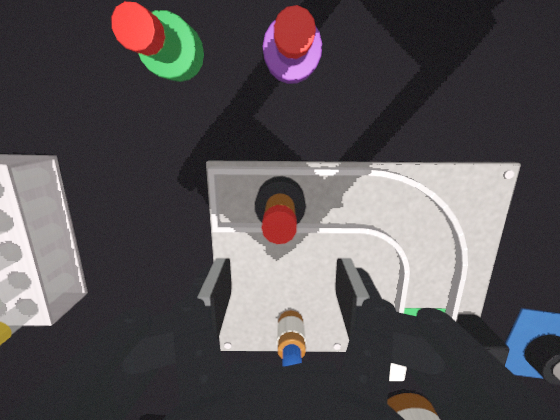

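```bash
python3 -m crank '[{"grip":58,"travel":[30,3,-3.5],"twist":[0.005,0,0]},{"grip":58,"travel":[35,0,0],"twist":[0,0,0]},{"grip":58,"travel":[25,0,0],"twist":[0,0,0]},{"grip":58,"travel":[0,0,0],"twist":[0,0,0]},{"grip":58,"travel":[0,0,0],"twist":[0,0,0]}]' 20; python3 -c "
from h import *
delta([507.9,-285.4,96],96.36)"
```

```text
time_s: 13.88
ee_pos: [0.5137, -0.2877, 0.1259]
eef_rot: [-133.8, 89.0, -37.4]
force: [0.5, -0.5, 0.8]
opening: 0.058
pos [ 513.7 -287.7  125.9] J [-3.420e+01  1.390e+01  9.740e+01 -1.000e-01  6.780e+01 -1.307e+02] F [ 0.5 -0.5  0.8] open 58.0 t 13.88
shift now-axes [29.8  5.8  3.3]
96.36 twist [ 0.002 -0.012  0.012] goal-axes shift [29.9  5.5  2.9]
276.36 twist [-3.14  -0.019 -0.018] goal-axes shift [29.9 -5.5 -2.9]
```

```bash
python3 -m crank '[{"grip":58,"travel":[0,5.5,3],"twist":[0.002,-0.012,0.012]},{"grip":58,"travel":[0,0,0],"twist":[0,0,0]},{"grip":58,"travel":[12,0,0],"twist":[0,0,0]},{"grip":58,"travel":[0,0,0],"twist":[0,0,0]},{"grip":58,"travel":[0,0,0],"twist":[0,0,0]}]' 20; python3 -c "
from h import *
delta([507.9,-285.4,96],96.36)
snap('side','pics/s3.png')
im=cv2.imread('pics/s3.png');cv2.imwrite('pics/s3c.png',cv2.resize(im[150:250,250:370],None,fx=6,fy=6,interpolation=cv2.INTER_CUBIC))"
```

```text
time_s: 14.5
ee_pos: [0.5092, -0.2862, 0.1169]
eef_rot: [-124.2, 89.8, -27.8]
force: [-0.3, 0.9, 0.2]
opening: 0.058
pos [ 509.2 -286.2  116.9] J [ -34.4   14.4   97.8    0.    67.5 -130.7] F [-0.3  0.9  0.2] open 58.0 t 14.5
shift now-axes [20.9  1.3  1. ]
96.36 twist [-0.    -0.002  0.003] goal-axes shift [20.9  1.2  1. ]
276.36 twist [3.141 0.005 0.004] goal-axes shift [20.9 -1.2 -1. ]
```

View pics/s3c.png

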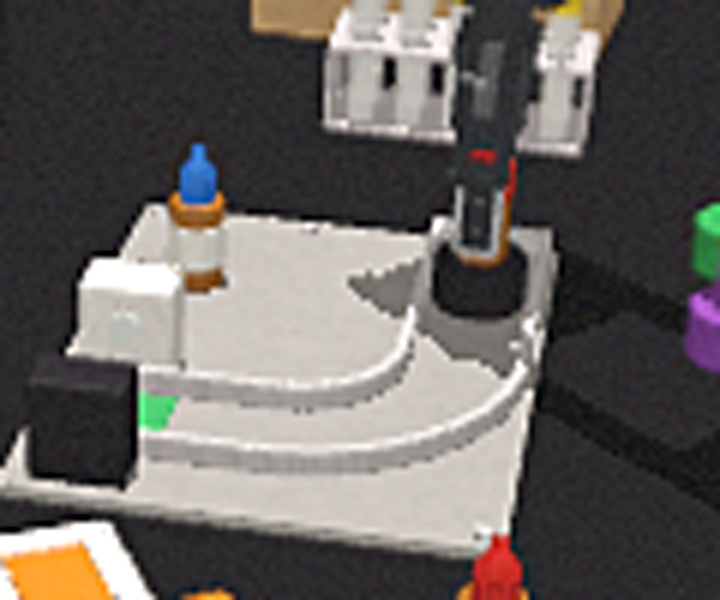

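```bash
python3 -c "
from h import *
im=cv2.imread('pics/s3.png');cv2.imwrite('pics/s3d.png',cv2.resize(im[170:210,310:350],None,fx=15,fy=15,interpolation=cv2.INTER_NEAREST))
_,p,R=tool()
for o in (29,36,43):
  for zt in (73,68,65): print(o,zt,proj('side',(p+R@[zt,0,o])/1000).round(1))
"
```

```text
29 73 [[328.3 193.2]]
29 68 [[328.4 191.6]]
29 65 [[328.5 190.7]]
36 73 [[328.  194.3]]
36 68 [[328.1 192.7]]
36 65 [[328.2 191.8]]
43 73 [[327.7 195.3]]
43 68 [[327.9 193.8]]
43 65 [[328.  192.8]]
```

View pics/s3d.png

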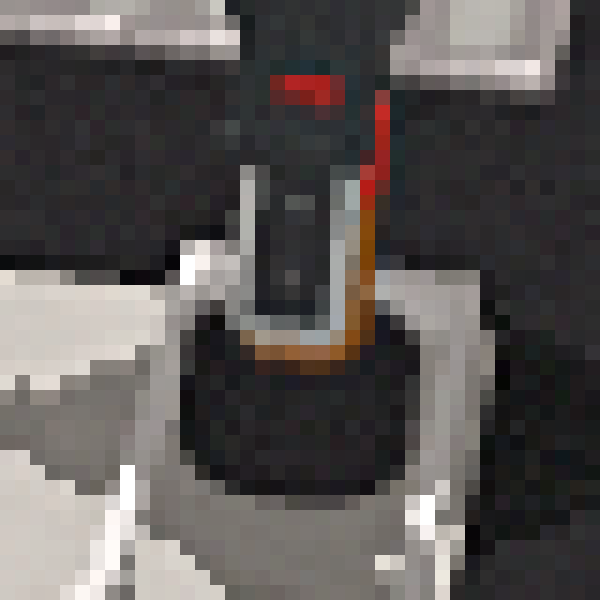

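The side crop shows the near fingertip at about (329,193), so the tips stand about 70–73 mm ahead of the TCP at this opening. With the TCP at z≈94 the tips clear the 20 mm wall tops and still sit low on the puck.

```bash
python3 -m crank '[{"grip":58,"travel":[10,1,1],"twist":[0,0,0]},{"grip":58,"travel":[10,0,0],"twist":[0,0,0]},{"grip":58,"travel":[0,0,0],"twist":[0,0,0]},{"grip":58,"travel":[0,0,0],"twist":[0,0,0]}]' 20; python3 -c "
from h import *
delta([507.9,-285.4,94],96.36)
snap('side','pics/s4.png')
im=cv2.imread('pics/s4.png');cv2.imwrite('pics/s4c.png',cv2.resize(im[165:215,300:360],None,fx=12,fy=12,interpolation=cv2.INTER_CUBIC))"
```

```text
time_s: 15.05
ee_pos: [0.5075, -0.2849, 0.0945]
eef_rot: [-118.4, 89.9, -22.0]
force: [-0.3, 0.5, -0.2]
opening: 0.0579
pos [ 507.5 -284.9   94.5] J [ -34.4   16.    98.6    0.    65.3 -130.7] F [-0.3  0.5 -0.2] open 57.9 t 15.05
shift now-axes [ 0.6 -0.3 -0.5]
96.36 twist [-0.    -0.001  0.002] goal-axes shift [ 0.5 -0.3 -0.5]
276.36 twist [3.141e+00 3.000e-03 2.000e-03] goal-axes shift [0.5 0.3 0.5]
```

View pics/s4c.png

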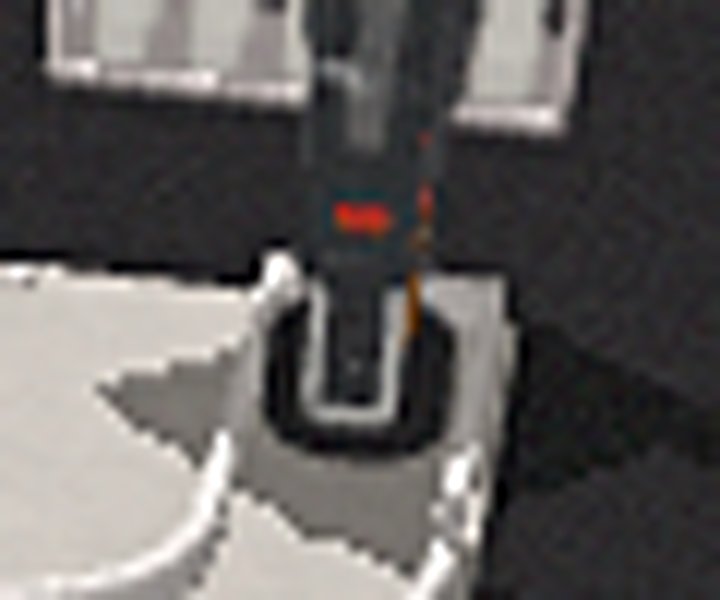

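The finger stands in front of the puck, centred, just above the wall tops. I'll slide along the first straight with a loose cage.

```bash
python3 -m crank '[{"grip":56,"travel":[0,0,5],"twist":[0,0,0]},{"grip":56,"travel":[0,0,10],"twist":[0,0,0]},{"grip":56,"travel":[0,0,12],"twist":[0,0,0]},{"grip":56,"travel":[0,0,12],"twist":[0,0,0]},{"grip":56,"travel":[0,0,12],"twist":[0,0,0]},{"grip":56,"travel":[0,0,0],"twist":[0,0,0]},{"grip":56,"travel":[0,0,0],"twist":[0,0,0]}]' 20; python3 - <<'E'
from h import *
x,y=rail(-75,-20)
delta([x,y,94],96.36)
_,p,R=tool(); print(unrail(p))
E
```

```text
time_s: 15.98
ee_pos: [0.5019, -0.2299, 0.0954]
eef_rot: [-119.7, 89.8, -23.3]
force: [-0.1, -1.0, -0.1]
opening: 0.0558
pos [ 501.9 -229.9   95.4] J [ -29.9   11.6  103.6    0.    64.5 -126.4] F [-0.1 -1.  -0.1] open 55.8 t 15.97
shift now-axes [ 1.4  0.2 19.1]
96.36 twist [ 0.001 -0.002  0.003] goal-axes shift [ 1.4  0.2 19.1]
276.36 twist [-3.141e+00 -5.000e-03 -3.000e-03] goal-axes shift [  1.4  -0.2 -19.1]
[-74.8278027  -39.13389397]
```

```bash
cat >> h.py <<'E'
def bend():
    """tool relative to the centre line: progress angle, radial error, jaw error; correction"""
    s,p,R=tool(); q=unrail(p); d=q-[5,-20]; a=np.arctan2(d[1],-d[0]); r=np.hypot(*d)
    z=R[:,2]; jaw=np.degrees(np.arctan2(z[1],z[0]))-6.36; want=90-np.degrees(a)
    print("rail",q.round(1),"z",p[2].round(1),"angle %.3f rad, r %.1f"%(a,r),"twist needed about x %.3f"%np.radians(jaw-want),"tilt y,z",Ro.from_matrix(R.T@np.c_[[0,0,-1],np.cross([z[0],z[1],0],[0,0,-1]),[z[0],z[1],0]]).as_rotvec().round(3)[1:],"F",np.round(s["force"],1),"q6",round(s["joint_positions"][5],1),"t",round(s["time_s"],2))
E
python3 -m crank '[{"grip":56,"travel":[1,0,10],"twist":[0,0,0]},{"grip":56,"travel":[0,0,10],"twist":[0,0,0]},{"grip":56,"travel":[0,-0.8,11],"twist":[0.14,0,0]},{"grip":56,"travel":[0,-0.8,11],"twist":[0.14,0,0]},{"grip":56,"travel":[0,0,0],"twist":[0,0,0]},{"grip":56,"travel":[0,0,0],"twist":[0,0,0]}]' 20; python3 -c "
from h import *
bend()
snap('side','pics/s5.png')
im=cv2.imread('pics/s5.png');cv2.imwrite('pics/s5c.png',cv2.resize(im[150:250,250:370],None,fx=6,fy=6,interpolation=cv2.INTER_CUBIC))"
```

```text
time_s: 16.73
ee_pos: [0.5001, -0.186, 0.0944]
eef_rot: [-109.2, 89.8, -29.1]
force: [0.0, -0.9, 0.2]
opening: 0.0562
rail [-71.7   4.7] z 94.4 angle 0.312 rad, r 80.6 twist needed about x 0.028 tilt y,z [-0.001  0.004] F [ 0.  -0.9  0.2] q6 -106.0 t 16.73
```

View pics/s5c.png

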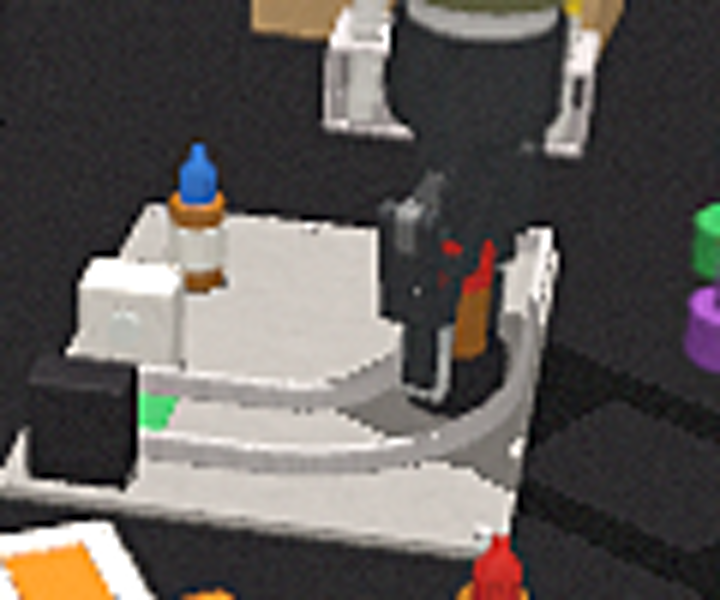

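The sample is upright in the channel, entering the bend, with the tool 0.6 mm off the centre line. I'll continue.

```bash
python3 -m crank '[{"grip":56,"travel":[0,-1.2,11],"twist":[0.16,0,0]},{"grip":56,"travel":[0,-1,11],"twist":[0.14,0,0]},{"grip":56,"travel":[0,-0.8,11],"twist":[0.14,0,0]},{"grip":56,"travel":[0,0,0],"twist":[0,0,0]},{"grip":56,"travel":[0,0,0],"twist":[0,0,0]}]' 20; python3 -c "
from h import *
bend()"
```

```text
time_s: 17.4
ee_pos: [0.5133, -0.1576, 0.0943]
eef_rot: [-98.0, 89.7, -43.2]
force: [0.8, 0.6, -0.4]
opening: 0.0562
rail [-55.4  31.4] z 94.3 angle 0.705 rad, r 79.3 twist needed about x -0.021 tilt y,z [-0.001  0.005] F [ 0.8  0.6 -0.4] q6 -77.2 t 17.4
```

```bash
python3 -m crank '[{"grip":56,"travel":[0,-0.3,11],"twist":[0.12,0,0.004]},{"grip":56,"travel":[0,-0.8,11],"twist":[0.14,0,0]},{"grip":56,"travel":[0,-0.8,11],"twist":[0.14,0,0]},{"grip":56,"travel":[0,0,0],"twist":[0,0,0]},{"grip":56,"travel":[0,0,0],"twist":[0,0,0]}]' 20; python3 -c "
from h import *
bend()
snap('side','pics/s6.png')
im=cv2.imread('pics/s6.png');cv2.imwrite('pics/s6c.png',cv2.resize(im[150:250,250:370],None,fx=6,fy=6,interpolation=cv2.INTER_CUBIC))"
```

```text
time_s: 18.02
ee_pos: [0.5358, -0.1372, 0.0939]
eef_rot: [-162.0, 89.9, -129.9]
force: [0.0, 0.3, 0.1]
opening: 0.0561
rail [-30.8  49.2] z 93.9 angle 1.093 rad, r 78.0 twist needed about x -0.028 tilt y,z [-0.002  0.001] F [0.  0.3 0.1] q6 -51.6 t 18.02
```

View pics/s6c.png

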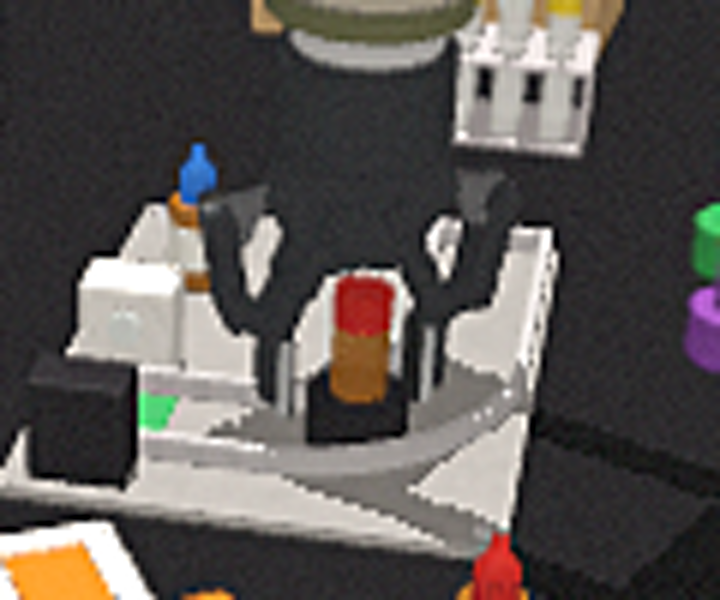

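The sample is upright, caged with slack on both sides and most of the way round the bend. I'll finish it with a 2 mm outward correction.

```bash
python3 -m crank '[{"grip":56,"travel":[0,1.2,11],"twist":[0.11,0,0]},{"grip":56,"travel":[0,-0.5,11],"twist":[0.14,0,0]},{"grip":56,"travel":[0,-0.5,11],"twist":[0.13,0,0]},{"grip":56,"travel":[0,0,0],"twist":[0,0,0]},{"grip":56,"travel":[0,0,0],"twist":[0,0,0]}]' 20; python3 -c "
from h import *
bend();x,y=rail(75,60);delta([x,y,94],6.36)"
```

```text
time_s: 18.7
ee_pos: [0.5633, -0.1249, 0.0933]
eef_rot: [-163.2, 89.7, -152.8]
force: [0.1, 0.0, 0.4]
opening: 0.0561
rail [-2.1 58.4] z 93.3 angle 1.480 rad, r 78.7 twist needed about x -0.019 tilt y,z [-0.005  0.001] F [0.1 0.  0.4] q6 -27.8 t 18.7
pos [ 563.3 -124.9   93.3] J [-17.5  15.6  99.2  -0.2  65.4 -27.8] F [0.1 0.  0.4] open 56.1 t 18.7
shift now-axes [-1.1 -3.9 77. ]
6.36 twist [ 0.071 -0.005  0.002] goal-axes shift [-0.7  1.6 77.1]
186.36 twist [-3.071e+00 -2.000e-03 -7.000e-03] goal-axes shift [ -0.7  -1.6 -77.1]
```

```bash
python3 -m crank '[{"grip":56,"travel":[-1.5,0.5,10],"twist":[0.07,-0.004,0]},{"grip":56,"travel":[0,1,12],"twist":[0,0,0]},{"grip":56,"travel":[0,0,12],"twist":[0,0,0]},{"grip":56,"travel":[0,0,12],"twist":[0,0,0]},{"grip":56,"travel":[0,0,0],"twist":[0,0,0]},{"grip":56,"travel":[0,0,0],"twist":[0,0,0]}]' 20; python3 -c "
from h import *
bend();x,y=rail(80,60);delta([x,y,95],6.36)
snap('side','pics/s7.png')
im=cv2.imread('pics/s7.png');cv2.imwrite('pics/s7c.png',cv2.resize(im[170:240,245:345],None,fx=8,fy=8,interpolation=cv2.INTER_CUBIC))"
```

```text
time_s: 19.45
ee_pos: [0.6096, -0.1177, 0.0939]
eef_rot: [-156.3, 89.8, -149.3]
force: [0.5, -0.6, -0.7]
opening: 0.0562
rail [44.7 60.4] z 93.9 angle 2.029 rad, r 89.7 twist needed about x 0.469 tilt y,z [-0.003  0.001] F [ 0.5 -0.6 -0.7] q6 -22.5 t 19.45
pos [ 609.6 -117.7   93.9] J [-15.6  21.5  91.8  -0.1  66.8 -22.5] F [ 0.5 -0.6 -0.7] open 56.2 t 19.45
shift now-axes [-1.2 -0.8 35.3]
6.36 twist [ 0.011 -0.003  0.001] goal-axes shift [-1.1 -0.4 35.3]
186.36 twist [-3.131e+00 -2.000e-03 -4.000e-03] goal-axes shift [ -1.1   0.4 -35.3]
```

View pics/s7c.png

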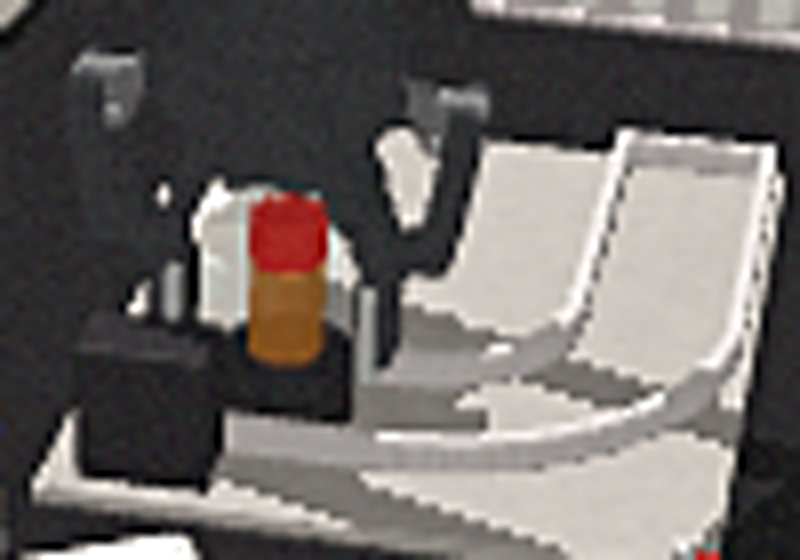

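The sample is in the last straight, with the rear finger touching it behind. I'll push home and watch the force.

```bash
python3 -m crank '[{"grip":56,"travel":[-1.5,0,10],"twist":[0.01,-0.003,0]},{"grip":56,"travel":[0,0,10],"twist":[0,0,0]},{"grip":56,"travel":[0,0,6],"twist":[0,0,0]},{"grip":56,"travel":[0,0,4],"twist":[0,0,0]},{"grip":56,"travel":[0,0,0],"twist":[0,0,0]}]' 20; python3 -c "
from h import *
x,y=rail(80,60);delta([x,y,95],6.36)"
```

```text
time_s: 20.12
ee_pos: [0.6411, -0.114, 0.0954]
eef_rot: [-80.5, 89.9, -74.1]
force: [-0.2, -0.1, -0.9]
opening: 0.0558
pos [ 641.1 -114.    95.4] J [-14.6  25.5  86.5  -0.1  68.  -20.9] F [-0.2 -0.1 -0.9] open 55.8 t 20.12
shift now-axes [ 0.4 -0.6  3.6]
6.36 twist [0.    0.    0.001] goal-axes shift [ 0.4 -0.6  3.6]
186.36 twist [-3.141e+00 -2.000e-03  0.000e+00] goal-axes shift [ 0.4  0.6 -3.6]
```

```bash
python3 -m crank '[{"grip":56,"travel":[0,0,3],"twist":[0,0,0]},{"grip":56,"travel":[0,0,2],"twist":[0,0,0]},{"grip":56,"travel":[0,0,1],"twist":[0,0,0]}]' 20; python3 -c "
from h import *
x,y=rail(80,60);delta([x,y,95],6.36)"; python3 -m crank '[{"grip":56,"travel":[0,0,2],"twist":[0,0,0]},{"grip":56,"travel":[0,0,2],"twist":[0,0,0]}]' 20; python3 -c "
from h import *
x,y=rail(80,60);delta([x,y,95],6.36)"
```

```text
time_s: 20.5
ee_pos: [0.6457, -0.1135, 0.095]
eef_rot: [-172.2, 89.8, -165.8]
force: [-7.0, 0.1, 5.9]
opening: 0.0561
pos [ 645.7 -113.5   95. ] J [-14.4  26.3  85.4  -0.1  68.5 -20.7] F [-7.   0.1  5.9] open 56.1 t 20.5
shift now-axes [ 0.1 -0.6 -1. ]
6.36 twist [ 0.    -0.004  0.001] goal-axes shift [ 0.  -0.6 -1. ]
186.36 twist [-3.141e+00 -1.000e-03 -6.000e-03] goal-axes shift [0.  0.6 1. ]
time_s: 20.75
ee_pos: [0.6464, -0.1135, 0.0947]
eef_rot: [177.7, 89.3, -175.9]
force: [-11.1, -1.0, 8.1]
opening: 0.0558
pos [ 646.4 -113.5   94.7] J [-14.3  26.7  84.8  -0.3  69.1 -20.6] F [-11.1  -1.    8.1] open 55.8 t 20.75
shift now-axes [-0.3 -0.5 -1.7]
6.36 twist [-0.    -0.013 -0.001] goal-axes shift [-0.3 -0.5 -1.7]
186.36 twist [ 3.142e+00 -1.000e-03  2.000e-02] goal-axes shift [-0.3  0.5  1.7]
```

Contact came at tool x≈81.7, which puts the sample at about 75–77, so it is home. I'll back off, lift away and look.

```bash
python3 -m crank '[{"grip":58,"travel":[0,0,-4],"twist":[0,0.013,0]},{"grip":58,"travel":[0,0,-2],"twist":[0,0,0]},{"grip":58,"travel":[0,0,0],"twist":[0,0,0]}]' 20; python3 -c "
from h import *
x,y=rail(76,60);delta([x,y,95],6.36)
snap('side','pics/s8.png')
im=cv2.imread('pics/s8.png');cv2.imwrite('pics/s8c.png',cv2.resize(im[170:240,245:345],None,fx=8,fy=8,interpolation=cv2.INTER_CUBIC))"
```

```text
time_s: 21.12
ee_pos: [0.6407, -0.1143, 0.0951]
eef_rot: [179.4, 88.6, -174.2]
force: [0.0, -0.3, -0.3]
opening: 0.0583
pos [ 640.7 -114.3   95.1] J [-14.4  26.4  85.2  -0.5  69.7 -20.6] F [ 0.  -0.3 -0.3] open 58.3 t 21.12
shift now-axes [ 0.1 -0.4  0.1]
6.36 twist [-0.    -0.025 -0.   ] goal-axes shift [ 0.1 -0.4  0.1]
186.36 twist [ 3.141 -0.     0.039] goal-axes shift [ 0.1  0.4 -0.1]
```

View pics/s8c.png

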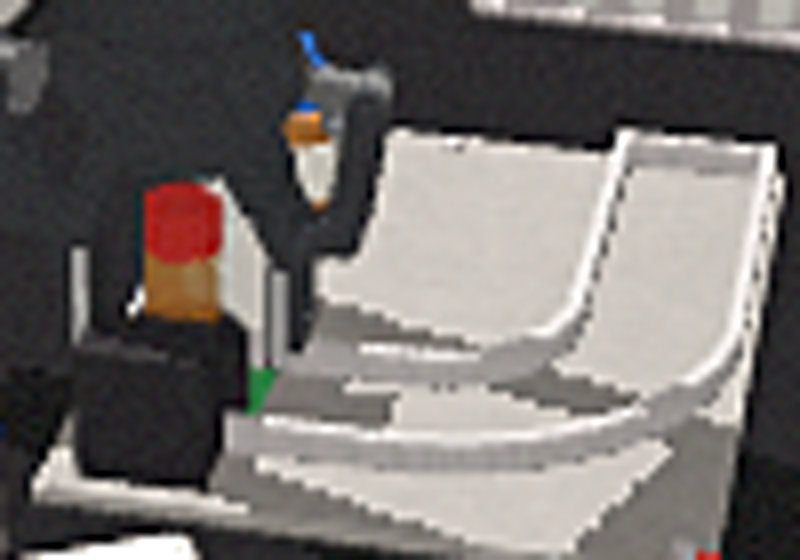

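The sample stands upright against the stop between the blocks, with a clear gap to the rear finger. I'll lift straight up.

```bash
python3 -m crank '[{"grip":58,"travel":[0,0,0],"twist":[0,-0.025,0]},{"grip":58,"travel":[-5,0,0],"twist":[0,0,0]},{"grip":58,"travel":[-20,0,0],"twist":[0,0,0]},{"grip":58,"travel":[-40,0,0],"twist":[0,0,0]},{"grip":58,"travel":[-50,0,0],"twist":[0,0,0]},{"grip":58,"travel":[-40,0,0],"twist":[0,0,0]},{"grip":58,"travel":[0,0,0],"twist":[0,0,0]},{"grip":58,"travel":[0,0,0],"twist":[0,0,0]}]' 20; python3 - <<'E'
from h import *
delta([522.9,98.8,230],-52.4)
c=ctrl.calibration("wrist")
w,_=snap('wrist','pics/w5.png')
hsv=cv2.cvtColor(w,cv2.COLOR_RGB2HSV)
m=cv2.inRange(hsv,np.array((0,150,70)),np.array((7,255,255)))|cv2.inRange(hsv,np.array((173,150,70)),np.array((179,255,255)))
cs,_=cv2.findContours(m,cv2.RETR_EXTERNAL,cv2.CHAIN_APPROX_NONE)
for k in sorted(cs,key=cv2.contourArea)[-4:]:
    if len(k)<6: continue
    e=cv2.fitEllipse(k); q=px(c,e[0],0.084)[0]*1000; print(cv2.contourArea(k),np.round(e[0],1),np.round(e[1],1),q.round(1),unrail(q).round(1))
E
```

```text
time_s: 22.18
ee_pos: [0.641, -0.1144, 0.263]
eef_rot: [-13.5, 89.6, -7.2]
force: [-0.5, 0.2, -0.9]
opening: 0.0581
pos [ 641.  -114.4  263. ] J [-14.7  16.1  79.7   0.1  83.7 -21. ] F [-0.5  0.2 -0.9] open 58.1 t 22.18
shift now-axes [ 31.9 225.  -94. ]
-52.4 twist [ 1.025  0.008 -0.002] goal-axes shift [  33.    36.5 -240.9]
127.6 twist [-2.116  0.003  0.009] goal-axes shift [ 33.  -36.5 240.9]
660.0 [280.8 203.6] [27.9 30.2] [ 639.7 -110.5   84. ] [75.3 64.2]
738.0 [47.6 13.4] [22.5 42.5] [459.   12.4  84. ] [-90.6 206.4]
754.5 [ 25.2 334.1] [25.7 38.1] [ 397.7 -276.    84. ] [-183.5  -73.5]
```

View pics/w5.png

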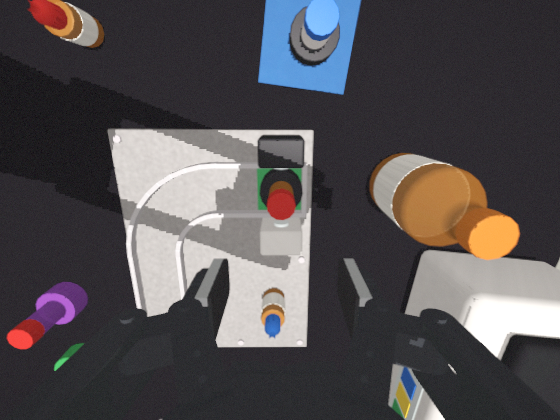

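The wrist view shows the sample (cap 281,204) on the green square and the blank (322,15) upright on the mat. The sample measures rail x ≈ 75.3. Next is the orange knob.

```bash
python3 -m crank '[{"grip":60,"travel":[0,0,0],"twist":[0.17,0,0]},{"grip":60,"travel":[0,0,0],"twist":[0.17,0,0]},{"grip":60,"travel":[0,0,0],"twist":[0.17,0,0]},{"grip":60,"travel":[0,0,0],"twist":[0.17,0,0]},{"grip":60,"travel":[0,0,0],"twist":[0.17,0,0]},{"grip":60,"travel":[0,0,0],"twist":[0.15,0,0]},{"grip":60,"travel":[0,6,-40],"twist":[0,0,0]},{"grip":60,"travel":[0,6,-45],"twist":[0,0,0]},{"grip":60,"travel":[0,6,-45],"twist":[0,0,0]},{"grip":60,"travel":[0,6,-45],"twist":[0,0,0]},{"grip":60,"travel":[0,0,0],"twist":[0,0,0]},{"grip":60,"travel":[0,0,0],"twist":[0,0,0]}]' 20; python3 - <<'E'
from h import *
delta([522.9,98.8,230],-52.4)
snap('top','pics/top2.png')
im=cv2.imread('pics/top2.png');cv2.imwrite('pics/top2c.png',cv2.resize(im[150:270,220:400],None,fx=4,fy=4,interpolation=cv2.INTER_CUBIC))
hsv=cv2.cvtColor(im,cv2.COLOR_BGR2HSV)
def f(lo,hi,box,z):
    m=cv2.inRange(hsv,np.array(lo),np.array(hi)); q=np.zeros_like(m); x0,y0,x1,y1=box; q[y0:y1,x0:x1]=m[y0:y1,x0:x1]
    cs,_=cv2.findContours(q,cv2.RETR_EXTERNAL,cv2.CHAIN_APPROX_NONE)
    e=cv2.fitEllipse(max(cs,key=cv2.contourArea)); return e,px("top",e[0],z)[0]*1000
e,q=f((0,150,90),(8,255,255),(280,170,310,205),.084); print("sample",e,q,unrail(q))
E
```

```text
time_s: 23.72
ee_pos: [0.5443, 0.0444, 0.2457]
eef_rot: [-137.6, 88.7, 169.4]
force: [-0.4, 0.1, -0.5]
opening: 0.0597
pos [544.3  44.4 245.7] J [-0.8  2.1 97.1  0.2 82.1 52.1] F [-0.4  0.1 -0.5] open 59.7 t 23.73
shift now-axes [ 16.4  16.  -56.1]
-52.4 twist [-0.01  -0.016  0.015] goal-axes shift [ 15.7  16.3 -56.2]
127.6 twist [3.131 0.023 0.026] goal-axes shift [ 15.7 -16.3  56.2]
sample ((290.60382080078125, 185.60382080078125), (9.46794319152832, 9.481420516967773), 44.99998092651367) [ 638.81860215 -111.85470683   84.        ] [74.35464756 62.99635913]
```

View pics/top2c.png

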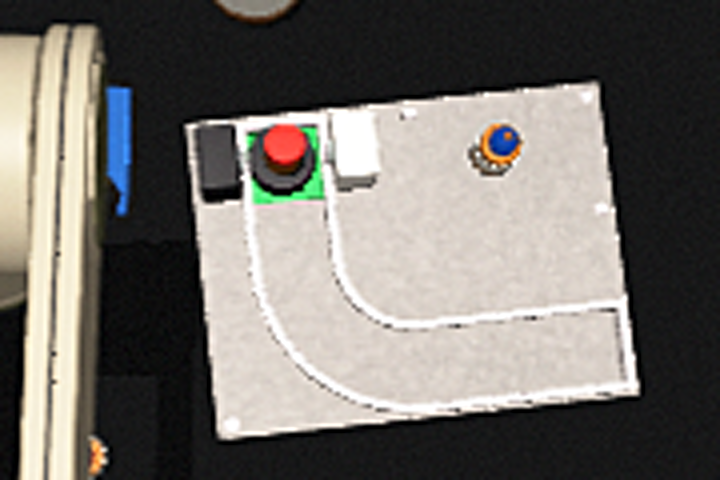

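The sample is against the stop at rail (74.4, 63.0), about 3 mm from the dock and within the 6 mm limit. Now I'll measure the knob with the wrist camera.

```bash
python3 -m crank '[{"grip":60,"travel":[0,8,-28],"twist":[-0.01,-0.016,0.015]},{"grip":60,"travel":[0,8,-28],"twist":[0,0,0]},{"grip":60,"travel":[0,0,0],"twist":[0,0,0]},{"grip":60,"travel":[0,0,0],"twist":[0,0,0]}]' 20; python3 - <<'E'
from h import *
delta([522.9,98.8,114],-52.4)
snap('wrist','pics/w6.png')
E
```

```text
time_s: 24.28
ee_pos: [0.5245, 0.0955, 0.2446]
eef_rot: [-105.0, 89.9, -157.8]
force: [-0.2, -0.6, 0.1]
opening: 0.0602
pos [524.5  95.5 244.6] J [  4.8  -0.8 100.1  -0.   80.8  57.6] F [-0.2 -0.6  0.1] open 60.2 t 24.27
shift now-axes [130.6   0.9  -3.6]
-52.4 twist [-0.006 -0.     0.002] goal-axes shift [130.6   0.7  -3.6]
127.6 twist [3.136e+00 2.000e-03 1.000e-03] goal-axes shift [130.6  -0.7   3.6]
```

View pics/w6.png

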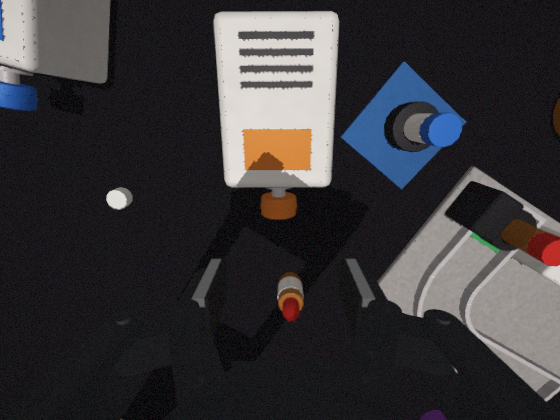

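The wrist view shows the orange knob at (279,205), in front of the box with the orange area (278,150). The blank stands on the mat at (420,128).

```bash
python3 - <<'E'
from h import *
c=ctrl.calibration("wrist")
print(px(c,[[260.5,205],[297,205],[279,193],[279,217]],.060)*1000)
print("top corners",px(c,[[228,187],[331,187],[216,13],[337,13]],.092)*1000)
P=px(c,[[228,187],[331,187],[216,13],[337,13]],.092)[:,:2]*1000
m=P[:2].mean(0); a=P[2:].mean(0)-m; a/=np.hypot(*a); print("axis",np.degrees(np.arctan2(a[1],a[0])),"front mid",m,"grip",m-23*a)
E
```

```text
[[513.56973646 111.86475652  60.        ]
 [533.62219087  85.49456188  60.        ]
 [532.72288469 105.27439524  60.        ]
 [514.49399228  91.53727707  60.        ]]
top corners [[519.70171252 144.52883202  92.        ]
 [568.11847453  80.86120649  92.        ]
 [611.06493243 214.70092859  92.        ]
 [658.39105625 152.5235282   92.        ]]
axis 37.985301748566016 front mid [543.91009353 112.69501925] grip [525.78221423  98.53945525]
```

```bash
python3 -m crank '[{"grip":60,"travel":[30,1.3,-2.5],"twist":[-0.006,0,0.002]},{"grip":60,"travel":[35,0,0],"twist":[0,0,0]},{"grip":60,"travel":[20,0,0],"twist":[0,0,0]},{"grip":60,"travel":[0,0,0],"twist":[0,0,0]},{"grip":60,"travel":[0,0,0],"twist":[0,0,0]}]' 20; python3 - <<'E'
from h import *
delta([523.7,98.6,113],-52.3)
E
```

```text
time_s: 24.95
ee_pos: [0.5272, 0.0936, 0.1589]
eef_rot: [51.4, 89.8, -1.3]
force: [-0.4, -0.6, -0.5]
opening: 0.0601
pos [527.2  93.6 158.9] J [  4.6   4.3 104.4  -0.   71.2  57.3] F [-0.4 -0.6 -0.5] open 60.1 t 24.95
shift now-axes [45.9  0.2 -6.2]
-52.3 twist [-0.008  0.002 -0.002] goal-axes shift [45.9  0.3 -6.1]
127.7 twist [ 3.134e+00 -4.000e-03 -3.000e-03] goal-axes shift [45.9 -0.3  6.1]
```

```bash
python3 -m crank '[{"grip":60,"travel":[0,0,-6],"twist":[-0.008,0,0]},{"grip":60,"travel":[0,0,0],"twist":[0,0,0]},{"grip":60,"travel":[20,0,0],"twist":[0,0,0]},{"grip":60,"travel":[18,0,0],"twist":[0,0,0]},{"grip":60,"travel":[8,0,0],"twist":[0,0,0]},{"grip":60,"travel":[0,0,0],"twist":[0,0,0]},{"grip":60,"travel":[0,0,0],"twist":[0,0,0]}]' 20; python3 - <<'E'
from h import *
delta([523.7,98.6,113],-52.3)
snap('side','pics/s9.png')
im=cv2.imread('pics/s9.png');cv2.imwrite('pics/s9c.png',cv2.resize(im[190:310,190:350],None,fx=5,fy=5,interpolation=cv2.INTER_CUBIC))
E
```

```text
time_s: 25.82
ee_pos: [0.5266, 0.099, 0.1162]
eef_rot: [55.5, 89.4, 3.2]
force: [-0.5, -0.2, -0.0]
opening: 0.0601
pos [526.6  99.  116.2] J [  5.2   7.3 106.1  -0.   66.   57.4] F [-0.5 -0.2 -0. ] open 60.1 t 25.82
shift now-axes [ 3.1 -2.6 -1.5]
-52.3 twist [ 0.001  0.006 -0.009] goal-axes shift [ 3.2 -2.6 -1.4]
127.7 twist [-3.14   0.014  0.009] goal-axes shift [3.2 2.6 1.4]
```

View pics/s9c.png

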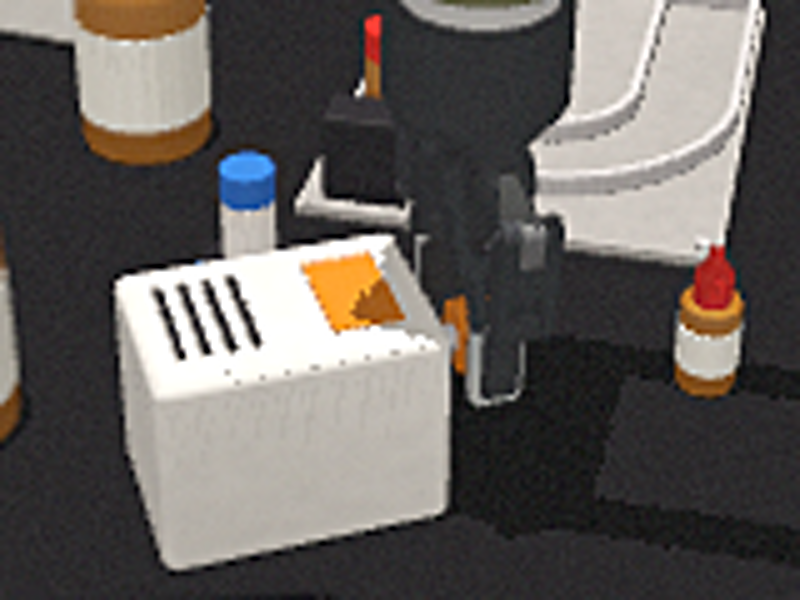

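```bash
python3 - <<'E'
from h import *
_,p,R=tool()
for y in(-11,0,11): print(y,proj("side",(p+R@[64,y,-31])/1000))
a=np.radians(37.7);ax=np.array([np.cos(a),np.sin(a),0]);g=np.array([523.7,98.6,60])
for s in(-9,9): print("head near side",s,proj("side",(g+ax*s+16*np.array([-np.sin(a),np.cos(a),0]))/1000))
E
python3 - <<'E'
import cv2
im=cv2.imread('pics/s9.png');cv2.imwrite('pics/s9d.png',cv2.resize(im[235:275,265:305],None,fx=14,fy=14,interpolation=cv2.INTER_NEAREST))
E
```

```text
-11 [[292.32066851 266.17585017]]
0 [[287.30664374 267.13763228]]
11 [[282.25133289 268.10623863]]
head near side -9 [[290.71795436 259.28672838]]
head near side 9 [[282.54530808 260.8600474 ]]
```

View pics/s9d.png

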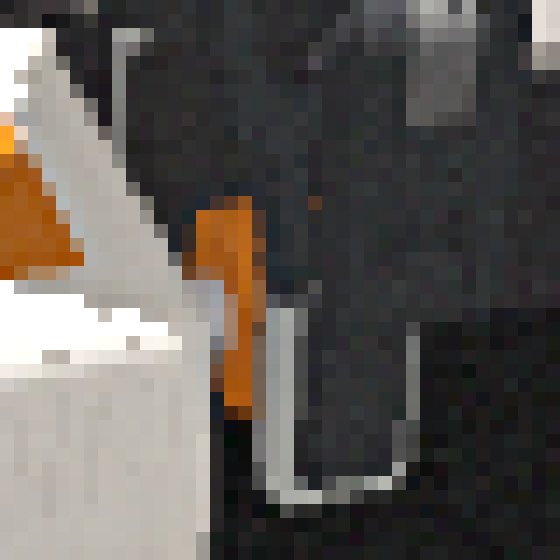

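The near pad sits beside the knob head, and the cameras disagree by a few mm along the axis. The 22 mm pads cover the 18 mm head either way, so I'll keep this position and pinch.

```bash
python3 -m crank '[{"grip":60,"travel":[2.5,0,-1.5],"twist":[0,0.006,-0.009]},{"grip":60,"travel":[0,0,0],"twist":[0,0,0]},{"grip":20,"travel":[0,0,0],"twist":[0,0,0]},{"grip":20,"travel":[0,0,0],"twist":[0,0,0]},{"grip":20,"travel":[0,0,0],"twist":[0,0,0]},{"grip":20,"travel":[0,0,0],"twist":[0,0,0]},{"grip":20,"travel":[0,0,0],"twist":[0,0,0]}]' 60; python3 - <<'E'
from h import *
delta([523.7,98.6,113],-52.3)
E
```

```text
time_s: 26.75
ee_pos: [0.5255, 0.1013, 0.1151]
eef_rot: [179.1, 89.9, 126.8]
force: [-0.6, 0.6, 0.4]
opening: 0.0301
pos [525.5 101.3 115.1] J [5.400e+00 7.700e+00 1.057e+02 1.000e-01 6.670e+01 5.760e+01] F [-0.6  0.6  0.4] open 30.1 t 26.75
shift now-axes [ 2.1 -3.1  1.1]
-52.3 twist [ 0.    -0.003 -0.   ] goal-axes shift [ 2.1 -3.1  1.1]
127.7 twist [-3.141  0.    -0.004] goal-axes shift [ 2.1  3.1 -1.1]
```

Gripped at 30 mm. Now I'll pull out along −y.

```bash
python3 -m crank '[{"grip":20,"travel":[0,-6,0],"twist":[0,0,0]},{"grip":20,"travel":[0,-6,0],"twist":[0,0,0]},{"grip":20,"travel":[0,-5,0],"twist":[0,0,0]},{"grip":20,"travel":[0,0,0],"twist":[0,0,0]}]' 60; python3 - <<'E'
from h import *
delta([525.5,101.3,115.1],-52.3)
E
```

```text
time_s: 27.25
ee_pos: [0.5135, 0.0922, 0.1153]
eef_rot: [101.7, 89.5, 49.4]
force: [6.2, 4.8, -6.8]
opening: 0.0301
pos [513.5  92.2 115.3] J [  4.4   5.4 108.2   0.4  66.   56.5] F [ 6.2  4.8 -6.8] open 30.1 t 27.25
shift now-axes [ 0.3 15.1  0.2]
-52.3 twist [ 0.    -0.002 -0.008] goal-axes shift [ 0.2 15.1  0.2]
127.7 twist [-3.141e+00  1.300e-02 -3.000e-03] goal-axes shift [  0.2 -15.1  -0.2]
```

Out 15 mm, and the force (7.8 N) fits the spring there. I'll pull to the stop and hold.

```bash
python3 -m crank '[{"grip":20,"travel":[0,-4,0],"twist":[0,0,0]},{"grip":20,"travel":[0,-2,0],"twist":[0,0,0]},{"grip":20,"travel":[0,-1,0],"twist":[0,0,0]},{"grip":20,"travel":[0,-1,0],"twist":[0,0,0]}]' 60; python3 - <<'E'
from h import *
delta([525.5,101.3,115.1],-52.3)
snap('side','pics/s10.png')
im=cv2.imread('pics/s10.png');cv2.imwrite('pics/s10c.png',cv2.resize(im[190:310,190:350],None,fx=5,fy=5,interpolation=cv2.INTER_CUBIC))
E
python3 -m crank '[{"grip":20,"travel":[0,-1,0],"twist":[0,0,0]},{"grip":20,"travel":[0,-1,0],"twist":[0,0,0]},{"grip":20,"travel":[0,-1,0],"twist":[0,0,0]},{"grip":20,"travel":[0,-1,0],"twist":[0,0,0]}]' 60; python3 - <<'E'
from h import *
delta([525.5,101.3,115.1],-52.3)
E
```

```text
time_s: 27.75
ee_pos: [0.5101, 0.0897, 0.1152]
eef_rot: [90.2, 88.8, 37.9]
force: [7.6, 5.1, -7.4]
opening: 0.0301
pos [510.1  89.7 115.2] J [  3.9   4.3 109.4   0.8  65.3  55.9] F [ 7.6  5.1 -7.4] open 30.1 t 27.75
shift now-axes [ 0.5 19.3  0.2]
-52.3 twist [-0.    -0.    -0.022] goal-axes shift [ 0.1 19.3  0.3]
127.7 twist [ 3.141 -0.034  0.   ] goal-axes shift [  0.1 -19.3  -0.3]
time_s: 28.3
ee_pos: [0.5095, 0.0894, 0.1152]
eef_rot: [87.6, 88.1, 35.2]
force: [7.4, 5.9, -7.0]
opening: 0.0301
pos [509.5  89.4 115.2] J [  3.7   3.8 110.    1.1  64.6  55.6] F [ 7.4  5.9 -7. ] open 30.1 t 28.3
shift now-axes [ 0.8 19.9  0.3]
-52.3 twist [-0.001  0.001 -0.033] goal-axes shift [ 0.1 19.9  0.3]
127.7 twist [ 3.14e+00 -5.20e-02 -2.00e-03] goal-axes shift [  0.1 -19.9  -0.3]
```

View pics/s10c.png

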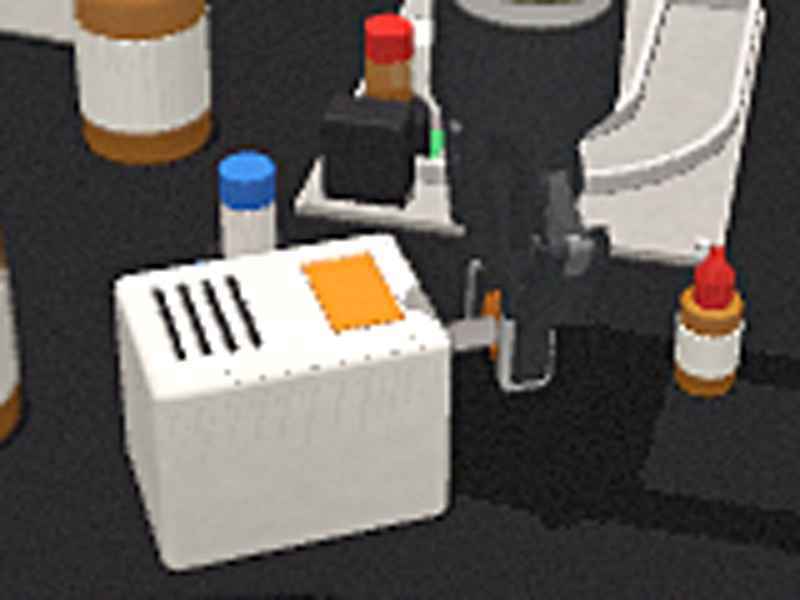

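The knob is out at its stop with the long stem visible at (475,332) in the crop, and it has been held for over a second. I'll release, then retreat upward.

```bash
python3 -m crank '[{"grip":20,"travel":[0,0,0],"twist":[0,0,0]},{"grip":60,"travel":[0,0,0],"twist":[0,0,0]},{"grip":60,"travel":[0,0,0],"twist":[0,0,0]},{"grip":60,"travel":[0,0,0],"twist":[0,0,0.03]},{"grip":60,"travel":[-10,0,0],"twist":[0,0,0]},{"grip":60,"travel":[-40,0,0],"twist":[0,0,0]},{"grip":60,"travel":[-50,0,0],"twist":[0,0,0]},{"grip":60,"travel":[-40,0,0],"twist":[0,0,0]},{"grip":60,"travel":[0,-40,0],"twist":[0,0,0]},{"grip":60,"travel":[0,-40,0],"twist":[0,0,0]},{"grip":60,"travel":[0,0,0],"twist":[0,0,0]},{"grip":60,"travel":[0,0,0],"twist":[0,0,0]}]' 20; python3 - <<'E'
from h import *
delta([525.5,101.3,115.1],-52.3)
snap('side','pics/s11.png');snap('top','pics/top3.png');snap('wrist','pics/w7.png')
im=cv2.imread('pics/s11.png');cv2.imwrite('pics/s11c.png',cv2.resize(im[150:320,170:350],None,fx=3.5,fy=3.5,interpolation=cv2.INTER_CUBIC))
E
```

```text
time_s: 29.8
ee_pos: [0.4368, 0.0325, 0.2601]
eef_rot: [83.9, 85.9, 31.5]
force: [-0.4, -0.5, -0.2]
opening: 0.0597
pos [436.8  32.5 260.1] J [ -4.1 -20.5 115.7   2.4  81.4  48. ] F [-0.4 -0.5 -0.2] open 59.7 t 29.8
shift now-axes [152.7 101.5  -1.4]
-52.3 twist [-0.001  0.008 -0.072] goal-axes shift [145.  112.2  -0.2]
127.7 twist [ 3.139 -0.112 -0.012] goal-axes shift [ 145.  -112.2    0.2]
```

View pics/s11c.png

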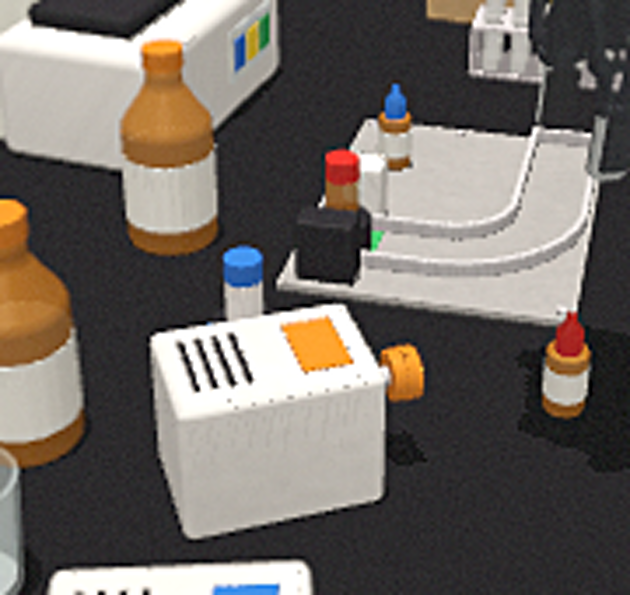

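View pics/w7.png

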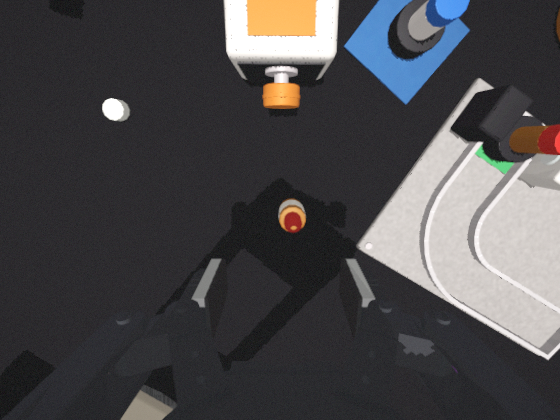

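View pics/top3.png

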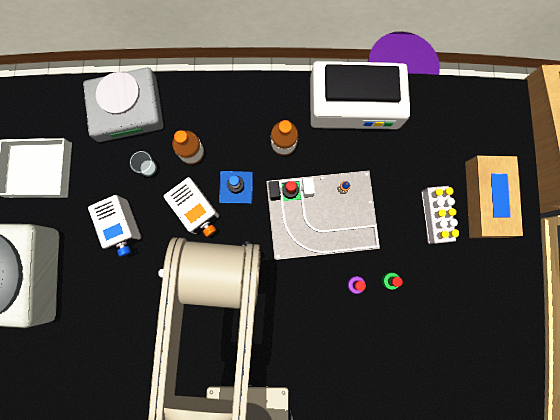

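The knob is home again at (209,230), as at the start. The blank is on the mat at (235,185), the sample is between the blocks at (291,187), and the bystanders are in place. One last numeric check, then I'll hand in.

```bash
python3 - <<'E'
from h import *
im=cv2.imread('pics/top3.png');hsv=cv2.cvtColor(im,cv2.COLOR_BGR2HSV)
def f(lo,hi,box):
    m=cv2.inRange(hsv,np.array(lo),np.array(hi)); q=np.zeros_like(m); x0,y0,x1,y1=box; q[y0:y1,x0:x1]=m[y0:y1,x0:x1]
    cs,_=cv2.findContours(q,cv2.RETR_EXTERNAL,cv2.CHAIN_APPROX_NONE); k=max(cs,key=cv2.contourArea);m=cv2.moments(k)
    return [m['m10']/m['m00'],m['m01']/m['m00']]
q=px("top",f((0,150,90),(8,255,255),(280,170,310,205)),.084)[0]*1000; print("sample rail",unrail(q))
print("oknob",px("top",f((5,180,120),(22,255,255),(200,222,218,240)),.06)*1000,"(was 524.0 100.9)")
print("bknob",px("top",f((95,150,80),(125,255,255),(115,240,132,258)),.06)*1000,"(was 467.9 325.8)")
print("blank cap", px("top",[235.5,181.5],.079)*1000)
print(ctrl.observe()["qvel"].round(2))
ctrl.close_job()
E
```

```text
sample rail [74.46903049 62.89011454]
oknob [[523.81474796 101.02373564  60.        ]] (was 524.0 100.9)
bknob [[467.87551345 325.80713141  60.        ]] (was 467.9 325.8)
blank cap [[649.73563354  31.32847815  79.        ]]
[ 0.08  0.52  0.01 -0.06 -0.06 -0.09]
the job is handed in; nothing more can be done
```

All three steps are done and the job is handed in at about 30 s of the 72 s allowed; the hand-in gives no verdict.

- **Blank:** I lifted it out of the rail and stood it upright on the blue mat. It is about 3–6 mm from the mat's centre; the wrist and top cameras differ by about 7 mm in y.
- **Sample:** I slid it round the bend to the end stop inside a loose finger cage, without lifting it. It last measured at rail (74.5, 62.9) mm, about 3 mm from the reading place in y. That reads 0.4 mm beyond what the channel walls allow, so part of it is measurement error; the limit is 6 mm.
- **Orange knob:** I pulled it to its stop and held it for about a second. After release it measured within 0.3 mm of its starting position.
- **Blue knob and bystanders:** The blue knob measured unmoved. I compared the bystanders by eye in the final pictures only, and they stood where they began.

**Disagreement:** The cameras and the box geometry disagreed by a few millimetres along the orange knob's axis before I gripped it. The grip closed at 30 mm on the 32 mm head, and the pull force matched the spring.

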